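# Line up cast wax plaques on the marking board

## Robot

A 6-joint arm with a two-finger parallel gripper is mounted at the origin on the work surface. World frame = base frame: x ahead of the robot, y to its left, z up, the work surface at z = 0. Lengths are in m, angles in rad, forces in N, time in s.
With the tool pointing down it reaches from about 0.4 to 0.825 m from the base axis. Payload 7 kg.
Tool frame: the origin (TCP) lies on the centre line of the jaws, within the pads' length; the fingertips stand 22 mm ahead of it and the grasp point (between the pads) lies 3 mm ahead of it; z points along the fingers, y is the line along which they close (so a half turn about z gives the same grasp; the last joint's range is limited). The gripper opens to 88 mm and grips with 3 to 60 N. Pads are 19 mm wide; open, the fingers measure 130 mm over their backs; the gripper's body (78 mm by 193 mm) begins 47 mm behind the grasp point.
Start: joints at [0.288, 0.359, 0.012, 0, -1.224, -0.288], TCP at [0.675, -0, 0.249] pointing down, gripper open.
Joint ranges: [-3.07, 3.07], [-1.43, 2.12], [-1.02, 1.25], [-3.03, 1.67], [-3.05, -0], [-3.03, 3.03]. Speed limits (rad/s): [2.39, 2.39, 3.01, 3.14, 3.14, 3.14].

## Interface

Orientations are given as [roll, pitch, yaw] about the fixed x, y, z axes, in that order (R = Rz(yaw) Ry(pitch) Rx(roll)).
In Python, from station import arm gives the robot as it stands.
- The arm moves only by the tool arm_command, never from a script. Its argument "series" is one flat list of numbers, 7 for each row, row after row: the turn, a rotation vector about the tool's x, y, z each as a share of 90 degrees, from -1 to 1, then the shift along the tool's x, y, z each as a share of 0.1 m, from -1 to 1, then the opening, from 0 (shut) to 1 (fully open). A call has 1 to 8 rows; each row is the pose to reach, as a shift and turn from the pose commanded when the call began, along the tool's axes at that moment; what a row does not reach only later rows make up. A row lasts 1/8 s, in which the tool goes at most 62.5 mm and 10.7 degrees, less where a joint would pass 70% of its speed; a pose out of reach is approached as far as the arm can. A call with a number of a shift or a turn outside -1 to 1 is refused whole. A call with a gripper value outside its range is refused whole. The fingers move at their own pace and stop on an object; "force" is the grip in N (left out, the last holds). Time passes only in rows, so rows that repeat a pose let the fingers close. It gives the time, the measured TCP pose, the force, the opening and the grip force at its end, in the units of the state.
- arm.get_state(): the state, without advancing time (a new reading comes with each control period).
- arm.grab_frame(name): name is "scene" or "side" or "wrist"; returns the picture (400x640x3 uint8, blue, green, red); there is no depth.
- arm.camera_model(name): a dict with "fovy" (degrees; the focal length in pixels is half the picture's height over the tangent of half this angle, whatever the lens; pixels are square), "cx", "cy" (the principal point, pixels), "pose" (4x4, takes a point from camera to world coordinates). Camera axes: x right, y down, z forward; pixel columns grow to the right and rows downward; lengths in m; the calibration is good to about 2 mm. The wrist camera is an equidistant fisheye: a pixel r from the principal point sees the ray r / f radians off the axis. A picture is of the moment at which its call begins: read the wrist's pose just before it. camera_model takes no time and is no camera call; for the wrist camera it gives the pose at the moment of the call.
- arm.job_done(): hands the job in; it is judged then, once.
The state is a dict: "t": time; "q": joint angles; "qd": joint speeds; "joint_efforts": joint torques, N m; "eef_pos": TCP position; "ee_rot": TCP orientation; "force": force on the tool from outside, world axes, zero at the start; "moment": the same for the moment, N m; "width": finger opening in m; "gripper_force": force on a finger pad.
Only numpy, scipy, OpenCV 4.12 (cv2) and the standard library are available. Lean on these libraries where they do the work, as an engineer would, in place of code of your own. Each camera call takes 0.05 s, during which the arm holds its last target. There are 200 camera calls.

## Task

First clear the marking board: put the flat scraper away in the free slot of the tool rack, blade in and pushed fully home. Then lift the new wax plaque out of the open mould and line it up on the board with all the other loose plaques, oval side up, in one straight row ready for a single scribed line: each with a short end flush against the fence on the side far from the robot, and all side by side with no gaps, the row starting tight against the stop strip on the robot's right. Leave the other things on the bench where they are.

Things in the scene. Friction and masses are not known exactly. Their poses are not given: they have to be found in the camera images.
- board: fixed plywood marking board, 300 (x) x 300 (y) x 12 thick, with a hardwood fence 14 wide along its whole far (+x) edge and a stop strip 14 wide along its right (-y) edge; both stand 8 mm above the board's top (20 mm above the bench). Origin: on the underside, 130 mm from the far edge, midway across; x towards the fence, y to the left, z up
- corner (a point): inner corner of the marking board on its top face (12 mm above the bench), where the inner faces of fence and stop meet; axes as the board's: the fence's face is the plane x = 0, the stop's the plane y = 0, so plaques in the row lie at negative x and positive y of it
- rack: fixed wooden rack for flat tools, 200 (x) x 140 (y): a ledge 8 thick, and on its rear (+x) 84 mm a block 32.5 high with two level slots open to the front (-x), bridged by a strap front and rear. The right (-y) slot holds a fixed file with a round handle 22 thick, 68 mm from the free left slot, centre to centre. Origin: centre of the underside, x into the slots, z up
- slot (a point): mouth of the rack's free left slot: on the front face of the block, midway across the slot, at the height of the ledge's top (8 mm above the bench); axes as the rack's, x into the slot. The slot is 38 wide, 84 deep, and open from 5.5 to 12.5 mm above this point
- scraper: loose flat scraper, 130 g: dark handle 100 long, 22 wide, 18 thick; flat steel blade 80 long, 30 wide, 3 thick, at the handle's mid height. Origin: underside of the handle's front end (the shoulder); x along the blade to its tip, the handle runs to -x, z up. Balances 24 mm behind the origin. Starts lying flat across the board; fully home its origin is at slot
- mould: fixed two-part aluminium mould opened like a book. Lower half: 124 (x) x 78 (y) x 24 high, its top face with a cavity 91 x 40 x 8 deep and a guide pin 8 thick, 6 high near each corner (54 mm along x, 31 mm along y from the centre). The upper half, as high, lies folded back beyond it (+x). Origin: centre of the lower half's underside, x along the cavity, z up
- cast: loose green wax plaque, 88 (x) x 36 (y) x 16 mm (z), about 55 g, with a low raised oval 2 mm high on top. Origin: centre of the underside, x along its length, z up. This one starts in the lower half of the mould, its underside 16 mm above the bench, its upper 8 mm standing above the mould's face
- plaque1: loose green wax plaque, 88 (x) x 36 (y) x 16 mm (z), about 55 g, with a low raised oval 2 mm high on top. Origin: centre of the underside, x along its length, z up. May be absent; if present it starts on the left part of the marking board
- plaque2: loose green wax plaque, 88 (x) x 36 (y) x 16 mm (z), about 55 g, with a low raised oval 2 mm high on top. Origin: centre of the underside, x along its length, z up. May be absent; if present it starts on the right part of the marking board
- plaque3: loose green wax plaque, 88 (x) x 36 (y) x 16 mm (z), about 55 g, with a low raised oval 2 mm high on top. Origin: centre of the underside, x along its length, z up. May be absent; if present it starts on the bench left of the marking board
- plaque4: loose green wax plaque, 88 (x) x 36 (y) x 16 mm (z), about 55 g, with a low raised oval 2 mm high on top. Origin: centre of the underside, x along its length, z up. May be absent; if present it starts on the bench right of the marking board
- scale: bystander: black pocket scale, 75 x 125 x 21, lying near the robot on the left. Origin: on its underside
- brush: bystander: flat bristle brush, about 185 long, lying near the robot on the right. Origin: on its underside
- lid: bystander: shallow blue plastic jar lid, 104 across, behind the board. Origin: on its underside
- spool: bystander: white spool, 64 across, 40 high, behind the board. Origin: on its underside
- ringwax: bystander: short green wax ring tube standing upright, 34 across, 45 high, beside the board's far left corner. Origin: on its underside
- spruebase: bystander: black rubber sprue base, a cone-topped disc 48 across, 24 high, beside the board's far right corner. Origin: on its underside

How it is judged:
By the outcome, as a careful person would: the job done as asked, in the order asked, and still so for the second after the job is handed in, with the robot touching nothing.
Of plaque1, plaque2, plaque3, plaque4 only 2 to 4 are there at a start; the rules pass over those that are not, and their reading is None.
At some moment in a run one of cast, plaque1, plaque2 may be knocked a few centimetres aside while the robot is not near it.
Once in a run the grip may slacken for a moment while it holds something.
It also fails if it takes over 210 s, if anything falls off the work surface, if the arm or the gripper's body presses on something with over 40 N, if the wrist force passes 120 N, or if a joint passes its speed limit or range.

## Working session

There is one attempt and no reset: what is moved stays moved. The work goes in short steps, Python scripts to look and compute and a tool call to move; the robot and the scene stay as the last step left them, time stands still between calls to the robot, and variables do not carry over. Pictures are saved under pics/ and viewed, at most 14 in all, crops included, and the job is handed in when it is done.

Besides the shell and the picture viewer there is one more tool, called as name(argument=value, ...) on one line, values as JSON. arm_command: Moves the arm, as the interface text tells. Its arguments: {"type":"object","properties":{"series":{"type":"array"},"force":{"type":"number"}},"required":["series"]}

```bash
ls; mkdir -p pics
python3 - <<'E'
from station import arm
import cv2,numpy as np
s=arm.get_state();print(s)
for n in("scene","side","wrist"):
    m=arm.camera_model(n);print(n,m['fovy'],m['cx'],m['cy'],np.round(m['pose'],4).tolist())
    cv2.imwrite(f"pics/{n}0.png",arm.grab_frame(n))
E
```

```text
pics
{'t': 0.0, 'q': array([ 2.88114315e-01,  3.59367256e-01,  1.10327722e-02, -3.71985728e-04,
       -1.22411746e+00, -2.88080073e-01]), 'qd': array([ 0.00033037, -0.00143334, -0.00170256,  0.00043894,  0.00064417,
       -0.00032902]), 'joint_efforts': array([-8.00930356e-04, -5.82726967e+01,  2.93058443e+01,  6.99745238e+00,
        6.93249181e-03, -2.06530804e-04]), 'eef_pos': array([ 6.74522272e-01, -1.40253765e-05,  2.47620078e-01]), 'ee_rot': array([ 3.13990590e+00, -1.35150484e-04, -1.57088865e+00]), 'force': array([0.80235611, 0.50951606, 0.57036778]), 'moment': array([ 0.03605264, -0.0350803 ,  0.01315611]), 'gripper_force': 0.0, 'width': 0.08775725241639078}
scene 53.74731032021155 321.3728742093101 201.09056303920312 [[0.2162, 0.7677, -0.6032, 1.0865], [0.9763, -0.1786, 0.1226, -0.0826], [-0.0136, -0.6154, -0.7881, 0.7641], [0.0, 0.0, 0.0, 1.0]]
side 42.26427939719864 320.1737702850053 192.63890736268905 [[-0.9823, -0.1157, 0.1474, 0.3419], [-0.1862, 0.689, -0.7005, 0.9544], [-0.0205, -0.7155, -0.6983, 0.991], [0.0, 0.0, 0.0, 1.0]]
wrist 65.70646984690485 321.85996074751137 194.7803700555947 [[-1.0, 0.002, -0.0003, 0.6749], [0.0018, 0.9591, 0.283, -0.0768], [0.0009, 0.283, -0.9591, 0.3825], [0.0, 0.0, 0.0, 1.0]]
```

View pics/scene0.png

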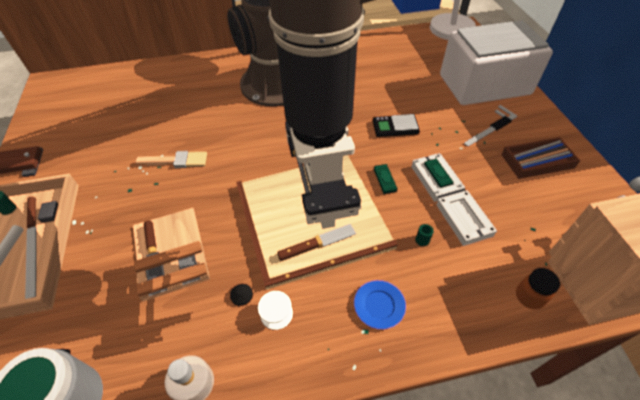

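View pics/side0.png

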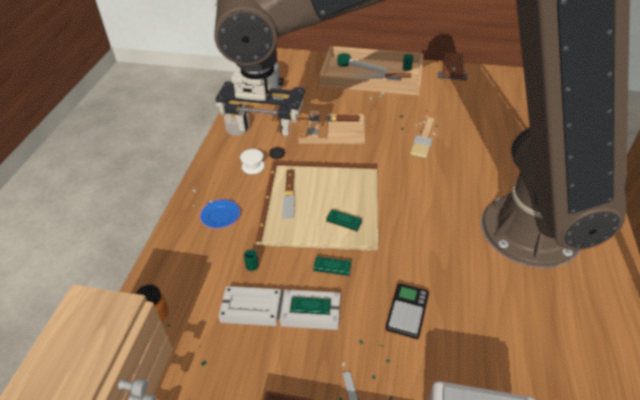

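View pics/wrist0.png

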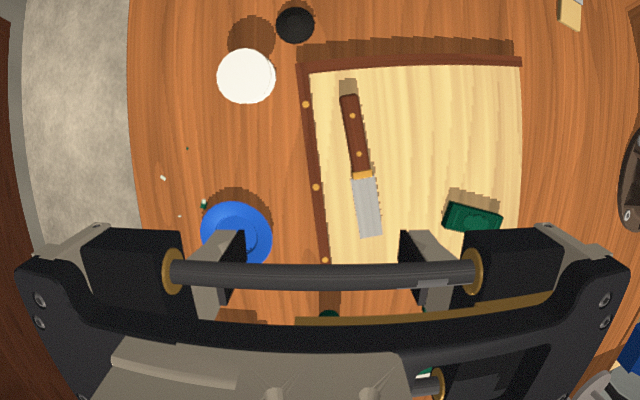

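The side view shows two loose plaques, one on the board at (344,220) and one on the bench left of it at (332,265). The cast is in the mould at (312,305) and the rack is at (335,128). Plaque2 and plaque4 are absent. The wrist view shows the scraper handle from (349,95) to (361,178), with the blade tip at (370,237).

```bash
cat > h.py <<'E'
import cv2,numpy as np
from station import arm
def grab(n,name=None):
    m=arm.camera_model(n); im=arm.grab_frame(n)
    if name: cv2.imwrite(f"pics/{name}.png",im)
    return im,m
def world(m,n,px,z):
    px=np.atleast_2d(np.asarray(px,float)); f=200/np.tan(np.radians(m['fovy']/2))
    d=(px-[m['cx'],m['cy']])/f
    if n=="wrist":
        r=np.linalg.norm(d,axis=1,keepdims=True)+1e-9
        v=np.hstack([d/r*np.sin(r),np.cos(r)])
    else: v=np.hstack([d,np.ones((len(d),1))])
    P=m['pose']; v=v@P[:3,:3].T; o=P[:3,3]
    return (o+v*((z-o[2])/v[:,2])[:,None])[:,:2]
def rects(im,m,n,lo,hi,z,amin=60,roi=None):
    hsv=cv2.cvtColor(im,cv2.COLOR_BGR2HSV); k=cv2.inRange(hsv,lo,hi)
    if roi: q=np.zeros_like(k);q[roi[1]:roi[3],roi[0]:roi[2]]=1;k=k*q
    k=cv2.morphologyEx(k,cv2.MORPH_CLOSE,np.ones((3,3),np.uint8))
    out=[]
    for c in cv2.findContours(k,cv2.RETR_EXTERNAL,cv2.CHAIN_APPROX_NONE)[0]:
        if cv2.contourArea(c)<amin: continue
        w=world(m,n,c[:,0],z).astype(np.float32)*1000
        (x,y),(a,b),t=cv2.minAreaRect(w)
        if a<b: a,b,t=b,a,t+90
        out.append((c[:,0].mean(0).round(),np.round([x,y,a,b,(t+90)%180-90],1)))
    return out
G=((65,90,20),(95,255,255))
def st():
    s=arm.get_state(); print('t',round(s['t'],2),'p',np.round(s['eef_pos']*1000,1),'r',np.round(s['ee_rot'],3),'F',np.round(s['force'],1),'w',round(s['width']*1000,1),'gf',round(s['gripper_force'],1))
E
python3 - <<'E'
from h import *
ms={n:arm.camera_model(n) for n in("side","wrist","scene")}
im={n:cv2.imread(f"pics/{n}0.png") for n in ms}
for n in("side","scene","wrist"):
    print(n)
    for z in((.020,.008,.028)):
        print(z,*[ (tuple(c),r.tolist()) for c,r in rects(im[n],ms[n],n,*G,z)],sep='\n ')
print('board');
for n in("side","wrist"):
    print(n,*rects(im[n],ms[n],n,(15,40,120),(32,170,255),.012,800),sep='\n ')
w=lambda p,z:(world(ms['wrist'],'wrist',p,z)*1000).round(1).tolist()
print('wrist corner/fence',w([[308,72],[518,66],[328,245]],.012))
print('scraper handle end, shoulder',w([[349,95],[361,175]],.025),'tip',w([[370,237]],.021))
hsv=cv2.cvtColor(im['wrist'],cv2.COLOR_BGR2HSV);print(hsv[140,352],hsv[210,365],hsv[150,450],hsv[150,316])
E
python3 - <<'E'
import cv2
a=cv2.imread('pics/side0.png')[90:160,280:400];b=cv2.imread('pics/scene0.png')[200:300,120:220]
cv2.imwrite('pics/rk.png',cv2.hconcat([cv2.resize(a,(480,280)),cv2.resize(b,(280,280))]))
E
```

```text
side
0.02
 ((np.float64(310.0), np.float64(305.0)), [502.7, 331.8, 83.7, 37.0, 6.7])
 ((np.float64(407.0), np.float64(293.0)), [294.6, 264.0, 37.4, 30.7, -10.4])
 ((np.float64(332.0), np.float64(266.0)), [473.9, 216.3, 81.6, 39.7, -0.5])
 ((np.float64(251.0), np.float64(260.0)), [667.5, 231.5, 58.8, 27.0, -68.7])
 ((np.float64(344.0), np.float64(220.0)), [469.2, 66.3, 83.5, 38.9, -14.6])
 ((np.float64(407.0), np.float64(61.0)), [362.7, -734.5, 100.4, 26.0, 88.8])
 ((np.float64(343.0), np.float64(59.0)), [594.3, -716.3, 77.9, 36.5, -81.5])
0.008
 ((np.float64(310.0), np.float64(305.0)), [504.7, 324.1, 84.7, 37.4, 6.7])
 ((np.float64(407.0), np.float64(293.0)), [294.0, 255.5, 37.9, 31.0, -10.4])
 ((np.float64(332.0), np.float64(266.0)), [475.6, 207.1, 82.6, 40.1, -0.5])
 ((np.float64(251.0), np.float64(260.0)), [671.5, 222.6, 59.5, 27.3, -68.7])
 ((np.float64(344.0), np.float64(220.0)), [470.8, 55.3, 84.5, 39.4, -14.6])
 ((np.float64(407.0), np.float64(61.0)), [363.0, -755.4, 101.6, 26.3, 88.8])
 ((np.float64(343.0), np.float64(59.0)), [597.5, -737.0, 78.9, 37.0, -81.5])
0.028
 ((np.fl
[... 2168 characters left out ...]
side
 (array([334., 206.]), array([519.6, -16.1, 406.5, 363.1, -81.3]))
 (array([123., 303.]), array([909.9, 234.3, 816.5, 307.2,  89.5]))
 (array([339., 134.]), array([ 553.6, -304.3,  220.7,  185.8,    9.6]))
 (array([393.,  92.]), array([ 455.4, -568.3,  566.6,  370.7,  -77.5]))
wrist
 (array([268., 376.]), array([823.8, 382.1, 632.3, 152.1,  -0. ]))
 (array([417., 165.]), array([540. ,   2.1, 296.4, 269.4,   6.5]))
 (array([ 66., 128.]), array([1100.7,  -56.3,  538.7,  323.6,   89.9]))
wrist corner/fence [[690.9, -117.7], [409.5, -148.4], [666.9, 101.8]]
scraper handle end, shoulder [[643.8, -89.7], [628.3, 4.3]] tip [[613.0, 86.7]]
[ 10 166 118] [ 15  22 187] [ 21 106 239] [  9 164 115]
```

View pics/rk.png

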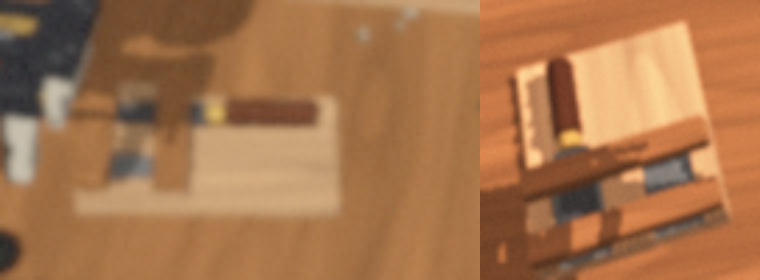

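arm_command(series=[0,0,-0.11,0.235,0.405,1.0,0.4,0,0,-0.11,0.235,0.405,1.0,0.4,0,0,-0.11,0.235,0.405,1.0,0.4,0,0,-0.11,0.235,0.405,1.0,0.4], force=25)

```text
t: 0.65
eef_pos: [0.6355, -0.0235, 0.1494]
ee_rot: [-3.14, -0.0, -1.398]
force: [0.4, -0.4, 0.0]
width: 0.0531
gripper_force: 0.0
```

Run:
```python
from h import *
st(); im,m=grab("wrist","w1")
for n,i,k in(("wrist",im,m),):
    print(*rects(i,k,n,(3,120,50),(13,255,160),.025,300),sep='\n')
```

```text
t 0.65 p [635.5 -23.5 149.4] r [-3.14  -0.    -1.398] F [ 0.4 -0.4  0. ] w 53.1 gf 0.0
(array([ 14., 315.]), array([1293.2,  568. , 1027.1,  205.6,   56.9]))
(array([173., 222.]), array([778.9,  26. ,  96.7,  27.2,  12.7]))
(array([326., 169.]), array([636.5, -45.8,  90.9,  21.5, -79.7]))
(array([636.,  77.]), array([ 270.3, -249.3,  154.8,   22.7,  -84.3]))
(array([390.,  14.]), array([ 606.4, -189.7,   30.8,   18.6,  -87.8]))
(array([379.,  81.]), array([ 563. , -124.4,  328.7,  196.4,   18.6]))
(array([227.,  28.]), array([ 747.8, -154.8,   67.5,   66.4,  -14.3]))
```

View pics/w1.png

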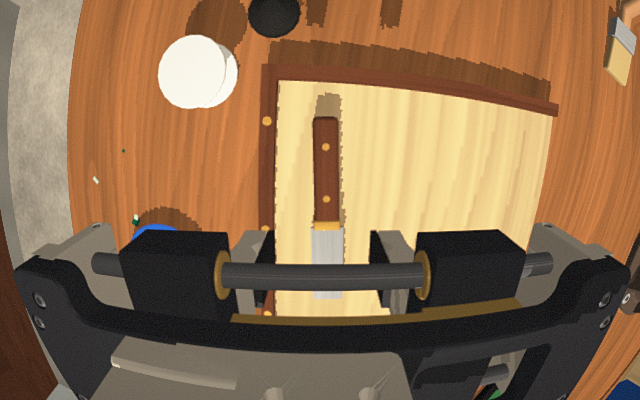

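The wrist view shows the handle axis at column 326 and the ferrule at row 225, so a small 3 mm correction is needed before descending.

arm_command(series=[0,0,0,-0.01,0.03,0.5,0.4,0,0,0,-0.01,0.03,0.9,0.4,0,0,0,-0.01,0.03,0.9,0.4])

```text
t: 1.08
eef_pos: [0.6305, -0.023, 0.0569]
ee_rot: [3.138, -0.0, -1.398]
force: [0.1, -0.1, 0.7]
width: 0.0351
gripper_force: 0.0
```

arm_command(series=[0,0,0,0,0,0.22,0.4,0,0,0,0,0,0.22,0.4,0,0,0,0,0,0.22,0,0,0,0,0,0,0.22,0,0,0,0,0,0,0.22,0,0,0,0,0,0,0.22,0])

```text
t: 1.82
eef_pos: [0.6324, -0.0228, 0.0384]
ee_rot: [-3.139, -0.0, -1.397]
force: [-1.9, 0.1, 6.9]
width: 0.0223
gripper_force: 25.0
```

arm_command(series=[0,0,0,0,0,-0.4,0,0,0,0,0,0,-0.8,0,0,0,0,0.4,0.3,-1.0,0,0,0,0,0.8,0.6,-1.0,0,0,0,0,0.8,0.6,-1.0,0,0,0,0,0.8,0.6,-1.0,0])

```text
t: 2.58
eef_pos: [0.5861, -0.1123, 0.137]
ee_rot: [-3.141, -0.0, -1.399]
force: [0.7, 0.3, -1.8]
width: 0.0217
gripper_force: 25.0
```

arm_command(series=[0,0,0,0.5,0,-0.5,0,0,0,0,0.8,0,-0.7,0,0,0,0,0.8,0,-0.7,0,0,0,0,0.8,0,-0.7,0])

```text
t: 3.08
eef_pos: [0.5996, -0.1901, 0.2057]
ee_rot: [3.141, 0.001, -1.398]
force: [-0.7, -0.3, -2.4]
width: 0.0219
gripper_force: 25.0
```

Run:
```python
from h import *
st(); grab("wrist","w2"); st()
```

```text
t 3.08 p [ 599.6 -190.1  205.7] r [ 3.141e+00  1.000e-03 -1.398e+00] F [-0.7 -0.3 -2.4] w 21.9 gf 25.0
t 3.12 p [ 599.4 -189.9  205.4] r [ 3.140e+00  1.000e-03 -1.397e+00] F [ 0.2 -0.4 -1.8] w 21.9 gf 25.0
```

View pics/w2.png

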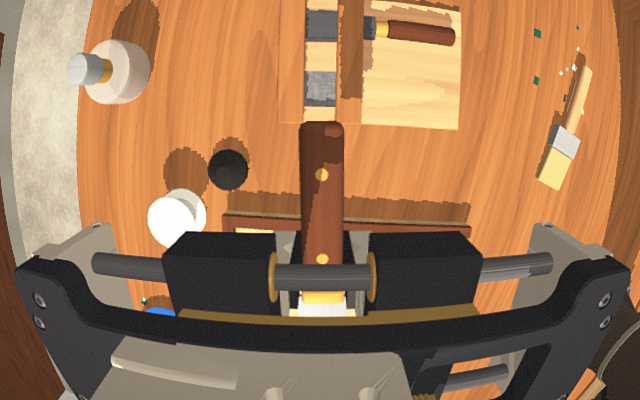

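arm_command(series=[0,0,0,0.5,-0.4,0,0,0,0,0,0.94,-0.75,0,0,0,0,0,0.94,-0.75,0,0,0,0,0,0.94,-0.75,0,0,0,0,0,0.94,-0.75,0,0])

```text
t: 3.75
eef_pos: [0.6894, -0.2694, 0.2067]
ee_rot: [3.141, 0.0, -1.397]
force: [-0.6, 0.1, -1.2]
width: 0.0212
gripper_force: 25.0
```

Run:
```python
from h import *
st(); im,m=grab("wrist","w3")
np.save("w3pose.npy",m['pose'])
```

```text
t 3.75 p [ 689.4 -269.4  206.7] r [ 3.141  0.    -1.397] F [-0.6  0.1 -1.2] w 21.2 gf 25.0
```

View pics/w3.png

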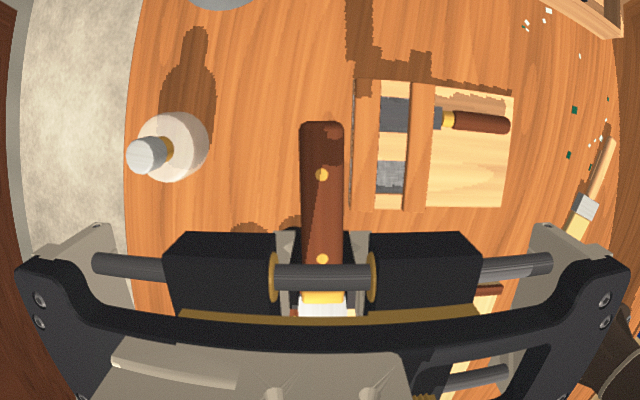

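The rack is clear now. The ledge front corners are at (499,208) and (514,95), the front strap's edge runs from (426,210) to (434,82), and the free slot is the grey patch at (390,176).

Run:
```python
from h import *
m=arm.camera_model("wrist"); m['pose']=np.load("w3pose.npy"); im=cv2.imread("pics/w3.png")
w=lambda p,z:(world(m,'wrist',p,z)*1000).round(1).tolist()
print('ledge front L,R',w([[499,208],[514,95]],.008))
print('ledge left edge',w([[430,211],[499,208]],.008))
print('strap top front L,R',w([[426,210],[434,82]],.0325),'rear strap',w([[350,208],[357,80]],.0325))
hsv=cv2.cvtColor(im,cv2.COLOR_BGR2HSV)
k=cv2.inRange(hsv,(0,0,40),(180,70,200)); 
for r in ((376,150,404,200),(376,90,410,140)):
    q=np.argwhere(k[r[1]:r[3],r[0]:r[2]])[:,::-1]+[r[0],r[1]]; print(len(q),q.min(0),q.max(0))
print('slot edges at z=13.5/20.5',w([[390,160],[390,193]],.0135),w([[390,160],[390,193]],.0325))
print('file edges',w([[395,97],[395,132]],.02))
print('file handle',w([[455,120],[509,125]],.02))
c=cv2.resize(im[60:230,335:530],None,fx=4,fy=4,interpolation=cv2.INTER_CUBIC)[:600];cv2.imwrite("pics/w3c.png",c)
```

```text
ledge front L,R [[459.3, -269.6], [478.4, -412.1]]
ledge left edge [[555.7, -250.3], [459.3, -269.6]]
strap top front L,R [[571.6, -257.7], [595.0, -393.2]] rear strap [[655.5, -245.9], [673.4, -376.9]]
862 [376 161] [403 192]
942 [380  96] [408 132]
slot edges at z=13.5/20.5 [[619.9, -301.4], [611.5, -264.8]] [[624.7, -303.9], [616.8, -269.5]]
file edges [[629.9, -369.0], [622.6, -332.7]]
file handle [[557.8, -360.6], [485.4, -373.1]]
```

View pics/w3c.png

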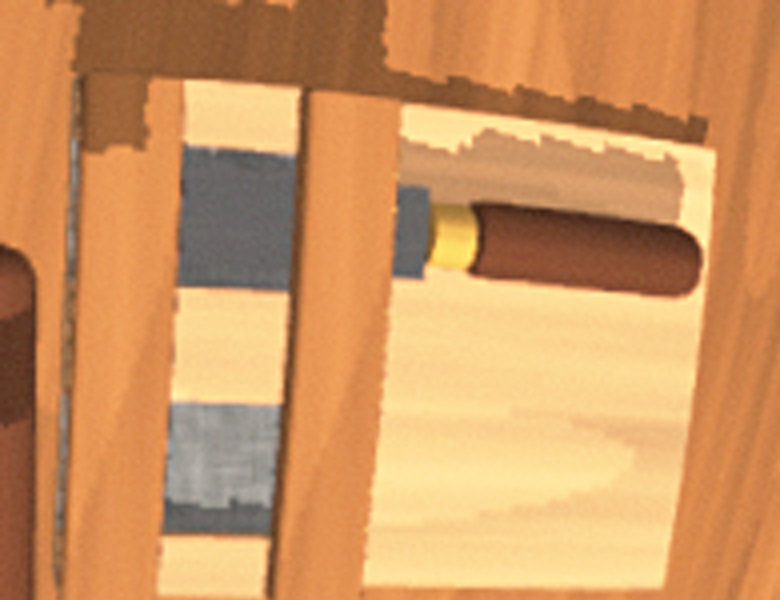

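arm_command(series=[0,0,0.12,0,0.6,0,0,0,0,0.24,0,1,0,0,0,0,0.36,0,1,0,0,0,0,0.48,0,1,0,0,0,0,0.59,0,1,0,0,0,0,0.7,0,1,0,0,0,0,0.82,0,1,0,0,0,0,0.93,0,1,0,0])

```text
t: 4.8
eef_pos: [0.591, -0.2871, 0.2076]
ee_rot: [-3.141, 0.001, -2.864]
force: [0.4, 1.3, -1.6]
width: 0.0216
gripper_force: 24.9
```

```bash
cat >> h.py <<'E'
def go(x,y,z,yaw=None):
    "print tool-axis shares for reaching world mm target / yaw deg, from the measured pose"
    from scipy.spatial.transform import Rotation as R
    s=arm.get_state(); r=R.from_euler('xyz',s['ee_rot']); d=r.inv().apply(np.array([x,y,z])/1000-s['eef_pos'])*10
    a=np.degrees(s['ee_rot'][2]); t=0 if yaw is None else -((yaw-a+180)%360-180)/90
    print('shift',d.round(3),'turn z',round(t,3),'yaw now',a.round(2))
E
python3 - <<'E'
from h import *
st(); go(443.7,-310.6,120,-171); print(arm.get_state()['q'].round(2))
m=arm.camera_model("wrist"); m['pose']=np.load("w3pose.npy")
print(world(m,'wrist',[[321,122]],.2067-.010)*1000)
E
```

```text
t 4.8 p [ 591.  -287.1  207.6] r [-3.141e+00  1.000e-03 -2.864e+00] F [ 0.4  1.3 -1.6] w 21.6 gf 24.9
shift [1.482 0.179 0.874] turn z 0.077 yaw now -164.09
[-0.16  0.36 -0.09 -0.   -1.13 -1.14]
[[ 701.93579231 -337.5578079 ]]
```

arm_command(series=[0,0,0.08,0.5,0.08,0,0,0,0,0.08,1,0.16,0,0,0,0,0.08,1,0.16,0,0,0,0,0.08,1,0.16,0,0])

```text
t: 5.3
eef_pos: [0.491, -0.3002, 0.2079]
ee_rot: [-3.141, 0.002, -2.984]
force: [-0.3, 0.9, -1.3]
width: 0.022
gripper_force: 25.0
```

arm_command(series=[0,0,0,0.48,0,0.4,0,0,0,0,0.48,0,0.9,0,0,0,0,0.48,0,0.9,0,0,0,0,0.48,0,0.9,0])

```text
t: 5.8
eef_pos: [0.4453, -0.3083, 0.1181]
ee_rot: [-3.14, 0.001, -2.983]
force: [0.5, 0.3, -1.0]
width: 0.0218
gripper_force: 25.0
```

Run:
```python
from h import *
st(); go(443.7,-310.6,50,-171); im,m=grab("wrist","w4"); go(443.7,-310.6,50,-171)
grab("scene","s4")
```

```text
t 5.8 p [ 445.3 -308.3  118.1] r [-3.140e+00  1.000e-03 -2.983e+00] F [ 0.5  0.3 -1. ] w 21.8 gf 25.0
shift [ 0.02  -0.02   0.681] turn z 0.001 yaw now -170.92
shift [ 0.023 -0.018  0.685] turn z 0.001 yaw now -170.92
```

View pics/w4.png

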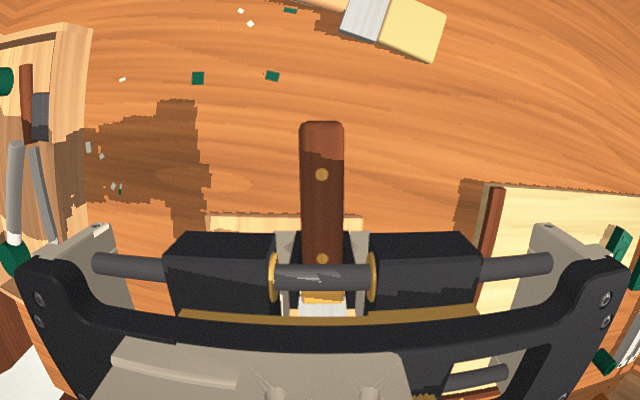

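The ledge's front edge runs from (210,217) to (362,215), level in the picture, so the yaw matches. I'll compute the lateral alignment from those corners.

Run:
```python
from h import *
m=arm.camera_model("wrist")
L,Rr=world(m,'wrist',[[362,216],[210,217]],.008)*1000
print(L,Rr,np.linalg.norm(L-Rr)); s=arm.get_state()['eef_pos'][:2]*1000
a=np.radians(9);d=np.array([np.cos(a),np.sin(a)]);n=np.array([-d[1],d[0]])
c=(L+Rr)/2; print('ledge front centre',c,'slot lateral rel TCP (if +34)',(c-s)@n+34,'mouth x rel TCP',(c-s)@d+116)
```

```text
[ 455.21869338 -272.84500627] [ 477.7356784  -404.09782858] 133.17025936026383
ledge front centre [ 466.47718589 -338.47141742] slot lateral rel TCP (if +34) 0.874023013723324 mouth x rel TCP 132.06744898579026
```

arm_command(series=[0,0,0,0,-0.02,0.5,0,0,0,0,0,-0.02,0.8,0,0,0,0,0,-0.02,0.83,0,0,0,0,0,-0.02,0.83,0])

```text
t: 6.4
eef_pos: [0.4448, -0.3101, 0.0349]
ee_rot: [-3.141, 0.001, -2.984]
force: [0.6, 0.7, -0.3]
width: 0.0217
gripper_force: 25.0
```

Run:
```python
from h import *
st(); go(443.7,-310.6,35,-171)
im,m=grab("side"); st()
cv2.imwrite("pics/sd5.png",cv2.resize(im[80:170,270:410],(800,514),interpolation=cv2.INTER_CUBIC))
```

```text
t 6.4 p [ 444.8 -310.1   34.9] r [-3.141e+00  1.000e-03 -2.984e+00] F [ 0.6  0.7 -0.3] w 21.7 gf 25.0
shift [ 0.012 -0.003 -0.001] turn z 0.0 yaw now -170.97
t 6.45 p [ 444.8 -310.2   35.1] r [-3.141e+00  2.000e-03 -2.984e+00] F [-0.4  0.1 -1.9] w 21.5 gf 25.0
```

View pics/sd5.png

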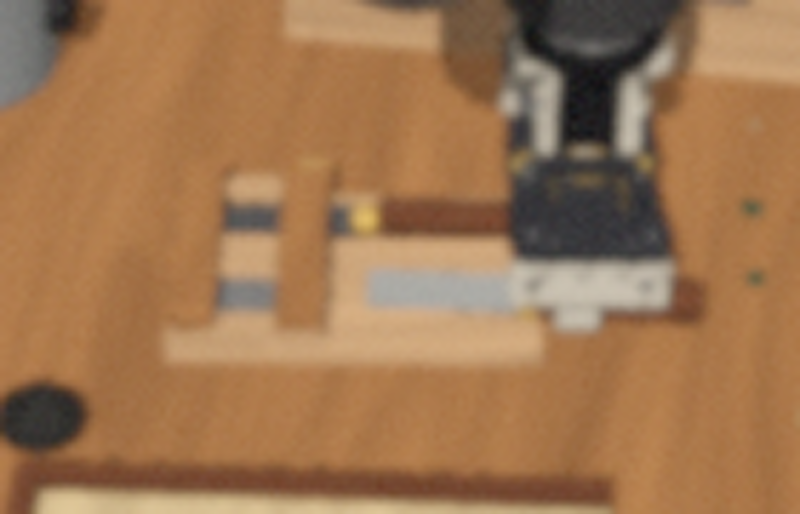

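The blade, centred on row 289 with its tip at column 368, lines up with the free slot at row 294, allowing for height. Starting insertion.

arm_command(series=[0,0,0,-0.15,0,0,0,0,0,0,-0.25,0,0,0,0,0,0,-0.35,0,0,0,0,0,0,-0.45,0,0,0,0,0,0,-0.45,0,0,0])

```text
t: 7.08
eef_pos: [0.4775, -0.3031, 0.0317]
ee_rot: [3.135, -0.02, -2.987]
force: [-27.8, -11.9, 9.6]
width: 0.0219
gripper_force: 25.1
```

Run:
```python
from h import *
st(); im,m=grab("side"); st()
cv2.imwrite("pics/sd6.png",cv2.resize(im[80:170,270:410],(800,514),interpolation=cv2.INTER_CUBIC))
```

```text
t 7.08 p [ 477.5 -303.1   31.7] r [ 3.135 -0.02  -2.987] F [-27.8 -11.9   9.6] w 21.9 gf 25.1
t 7.12 p [ 477.4 -303.1   31.7] r [ 3.135 -0.019 -2.988] F [-27.6 -12.5   9.7] w 21.8 gf 25.1
```

arm_command(series=[0,0,0,0.16,0,0,0,0,0,0,0.16,0,0,0,0,0,0,0.16,0,0,0])

```text
t: 7.5
eef_pos: [0.4738, -0.3054, 0.0342]
ee_rot: [-3.141, 0.002, -2.984]
force: [-0.1, 0.5, -0.9]
width: 0.0217
gripper_force: 24.9
```

Run:
```python
from h import *
st(); im,m=grab("side"); st(); im2,_=grab("scene")
a=cv2.resize(im[90:150,290:380],(540,360),interpolation=cv2.INTER_CUBIC)
b=cv2.resize(im2[200:300,120:220],(260,260),interpolation=cv2.INTER_CUBIC)
o=np.zeros((360,800,3),np.uint8);o[:,:540]=a;o[:260,540:]=b
cv2.imwrite("pics/sd7.png",o)
```

```text
t 7.5 p [ 473.8 -305.4   34.2] r [-3.141e+00  2.000e-03 -2.984e+00] F [-0.1  0.5 -0.9] w 21.7 gf 24.9
t 7.55 p [ 473.8 -305.3   34. ] r [-3.141e+00  2.000e-03 -2.984e+00] F [ 0.6  0.1 -0.4] w 21.8 gf 24.9
```

View pics/sd7.png

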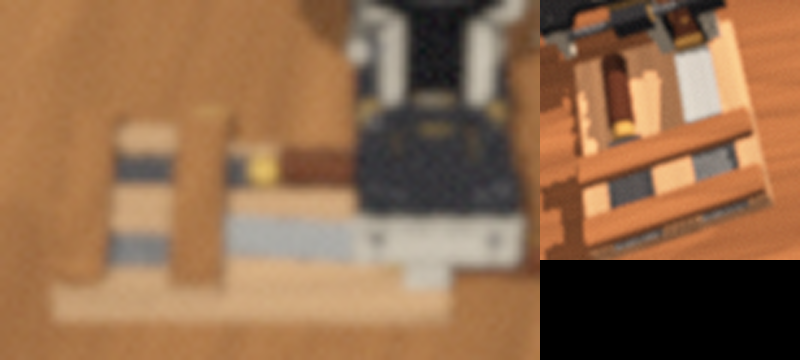

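The tip is just at the mouth. In the side view the blade is at row 233 against the slot at row 249, and the scene view also puts it off. Quantifying the offset in both.

Run:
```python
from h import *
a=np.radians(9);R=np.array([[np.cos(a),np.sin(a)],[-np.sin(a),np.cos(a)]])
s=arm.get_state()['eef_pos'][:2]*1000
for n,P in(("side",dict(tip=(328.3,128.8,.0175),bl=(348.3,130,.0175),slot=(313.3,131.5,.0135),file=(314.2,117.8,.019),fh=(343,118,.025))),
 ("scene",dict(tip=(183.5,244.2,.0175),bl=(180.4,223.1,.0175),slot=(187.3,260.8,.0135),file=(155,271.9,.019),fh=(148.8,223,.025)))):
    m=arm.camera_model(n)
    for k,(u,v,z) in P.items(): print(n,k,(R@(world(m,n,(u,v),z)[0]*1000-s)).round(1))
```

```text
side tip [100.7 -13.9]
side bl [39.1 -8.1]
side slot [146.7  -5.4]
side file [146.2 -68.7]
side fh [ 55.4 -59.6]
scene tip [91.8 -0.6]
scene bl [31.4  2.1]
scene slot [134.6  -0.6]
scene file [139.5 -68. ]
scene fh [  9.9 -64.2]
```

Run:
```python
from h import *
im,m=grab("wrist","w8"); st()
for f in("w3","w4","w8"):
    i=cv2.imread(f"pics/{f}.png"); h=cv2.cvtColor(i,cv2.COLOR_BGR2HSV)
    k=cv2.inRange(h,(0,100,30),(12,255,150)); q=k[90:235,290:356]
    for r in (125,150,180,210): 
        c=np.flatnonzero(k[r,285:365]); print(f,r,c.min()+285,c.max()+285,end=' | ')
    r=np.flatnonzero(k[90:232,322]); print('col322 rows',r.min()+90)
cv2.imwrite("pics/w348.png",cv2.hconcat([cv2.resize(cv2.imread(f"pics/{f}.png")[95:315,255:390],None,fx=1.95,fy=1.95) for f in("w3","w4","w8")]))
```

```text
t 7.65 p [ 473.3 -305.2   33.8] r [-3.141e+00  1.000e-03 -2.984e+00] F [-0.4 -0.9 -1.6] w 21.9 gf 24.9
w3 125 301 341 | w3 150 300 343 | w3 180 300 351 | w3 210 301 343 | col322 rows 121
w4 125 301 340 | w4 150 299 343 | w4 180 300 343 | w4 210 301 343 | col322 rows 121
w8 125 286 314 | w8 150 289 313 | w8 180 287 344 | w8 210 287 343 | col322 rows 101
```

View pics/w348.png

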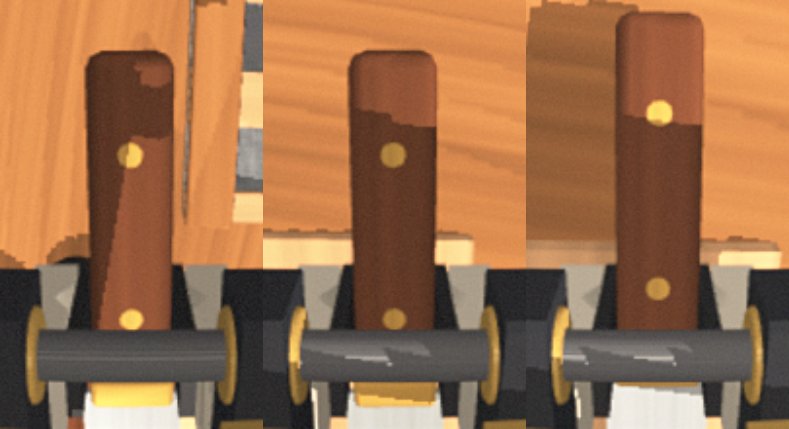

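The handle slid back about 12 mm in the grip, so the tip hit the block face, most likely because of height. I'll ease the scraper down onto the ledge, let go so it lies flat, and regrip.

arm_command(series=[0,0,0,-0.04,0,0,0,0,0,0,-0.04,0,0.02,0,0,0,0,-0.04,0,0.02,0,0,0,0,-0.04,0,0.02,0], force=25)

```text
t: 8.15
eef_pos: [0.4769, -0.3047, 0.032]
ee_rot: [-3.141, 0.001, -2.984]
force: [0.2, 2.1, 5.5]
width: 0.0215
gripper_force: 24.9
```

arm_command(series=[0,0,0,0,0,0,0.33,0,0,0,0,0,0,0.33,0,0,0,0,0,0,0.33,0,0,0,0,0,0,0.33])

```text
t: 8.65
eef_pos: [0.4762, -0.3048, 0.0314]
ee_rot: [3.142, -0.0, -2.985]
force: [0.5, 0.3, 0.0]
width: 0.0292
gripper_force: 0.0
```

arm_command(series=[0,0,0,0,0,0,0.33,0,0,0,0,0,0,0,0,0,0,0,0,0,0,0,0,0,0,0,0,0,0,0,0,0,0,0,0], force=30)

```text
t: 9.28
eef_pos: [0.4763, -0.3048, 0.0316]
ee_rot: [-3.142, -0.0, -2.985]
force: [0.6, -0.3, -0.6]
width: 0.0221
gripper_force: 30.0
```

Run:
```python
from h import *
st(); im,m=grab("wrist"); 
for n,i in(("w8",cv2.imread("pics/w8.png")),("now",im)):
    h=cv2.cvtColor(i,cv2.COLOR_BGR2HSV); k=cv2.inRange(h,(18,120,110),(32,255,255))[90:270,305:340]
    print(n,[(c[:,0].mean(0)+[305,90]).round(1).tolist() for c in cv2.findContours(k,0,1)[0] if cv2.contourArea(c)>15])
a,b=cv2.imread("pics/side0.png"),arm.grab_frame("side")
o=np.zeros((360,800,3),np.uint8)
o[:,:540]=cv2.resize(b[90:150,290:380],(540,360),interpolation=cv2.INTER_CUBIC)
o[:,560:]=cv2.resize(im[95:245,270:370],(240,360))
cv2.imwrite("pics/s9.png",o)
```

```text
t 9.28 p [ 476.3 -304.8   31.6] r [-3.142 -0.    -2.985] F [ 0.6 -0.3 -0.6] w 22.1 gf 30.0
w8 [[322.4, 242.5], [323.0, 152.6]]
now [[322.0, 244.3], [322.6, 154.3]]
```

arm_command(series=[0,0,0,-0.08,0,0,0,0,0,0,-0.16,0,0,0,0,0,0,-0.16,0,0,0])

```text
t: 9.75
eef_pos: [0.4802, -0.3033, 0.0303]
ee_rot: [3.136, -0.021, -2.987]
force: [-31.6, -15.2, 20.6]
width: 0.0215
gripper_force: 34.6
```

Run:
```python
from h import *
s=arm.get_state();st()
a=np.radians(9);R=np.array([[np.cos(a),np.sin(a),0],[-np.sin(a),np.cos(a),0],[0,0,1]])
print('F',(R@s['force']).round(2),'M',(R@s['moment']).round(3))
im=arm.grab_frame("side");im2=arm.grab_frame("scene")
o=np.zeros((420,800,3),np.uint8)
o[:360,:540]=cv2.resize(im[90:150,290:380],(540,360),interpolation=cv2.INTER_CUBIC)
o[:,540:]=cv2.resize(im2[215:285,150:193],(260,420),interpolation=cv2.INTER_CUBIC)
cv2.imwrite("pics/s10.png",o)
```

```text
t 9.75 p [ 480.2 -303.3   30.3] r [ 3.136 -0.021 -2.987] F [-31.6 -15.2  20.6] w 21.5 gf 34.6
F [-33.58 -10.04  20.62] M [-3.674 12.139 -0.169]
```

View pics/s10.png

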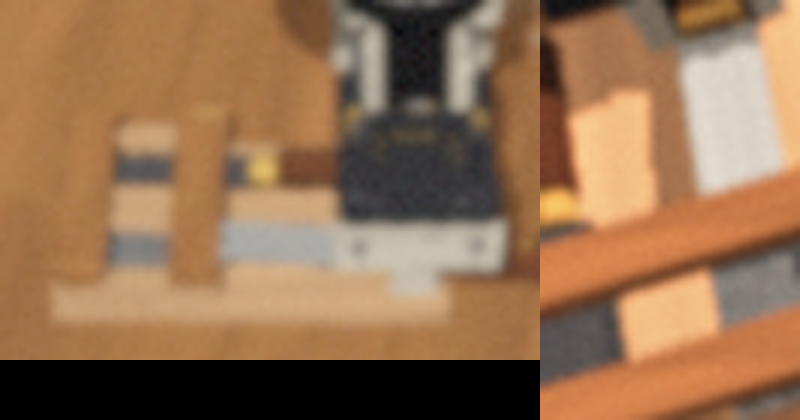

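The scene view has the blade's left edge (697,190) running about 5 mm to the robot's right of where the slot (712,275) wants it, and the side view agrees. Backing off and shifting left 4 mm.

arm_command(series=[0,0,0,0.18,0,0,0,0,0,0,0.18,0.04,0,0,0,0,0,0.18,0.04,0,0])

```text
t: 10.22
eef_pos: [0.4745, -0.3008, 0.0317]
ee_rot: [-3.141, 0.001, -2.984]
force: [-0.2, -0.4, -0.7]
width: 0.0217
gripper_force: 30.0
```

arm_command(series=[0,0,0,-0.08,0,0,0,0,0,0,-0.16,0,0,0,0,0,0,-0.24,0,0,0,0,0,0,-0.24,0,0,0])

```text
t: 10.72
eef_pos: [0.4825, -0.2983, 0.0302]
ee_rot: [3.134, -0.027, -2.987]
force: [-43.7, -17.3, 30.6]
width: 0.0218
gripper_force: 42.2
```

arm_command(series=[0,0,0,0.3,0,0,0,0,0,0,0.3,0,-0.01,0,0,0,0,0.3,0,-0.01,0])

```text
t: 11.1
eef_pos: [0.4693, -0.302, 0.0329]
ee_rot: [-3.141, 0.001, -2.984]
force: [0.3, 0.5, -1.1]
width: 0.0221
gripper_force: 30.0
```

```bash
cat > meas.py <<'E'
from h import *
a=np.radians(9);R=np.array([[np.cos(a),np.sin(a)],[-np.sin(a),np.cos(a)]])
s=arm.get_state()['eef_pos'][:2]*1000; st()
for n,roi in(("side",(295,90,400,150)),("scene",(120,200,225,300))):
    im,m=grab(n,n+"_m"); big=cv2.resize(im[roi[1]:roi[3],roi[0]:roi[2]],None,fx=6,fy=6,interpolation=cv2.INTER_CUBIC)
    h=cv2.cvtColor(big,cv2.COLOR_BGR2HSV)
    k=cv2.inRange(h,(0,0,60),(180,75,255))
    for c in cv2.findContours(k,0,cv2.CHAIN_APPROX_NONE)[0]:
        if cv2.contourArea(c)<600: continue
        mk=np.zeros(k.shape,np.uint8);cv2.drawContours(mk,[c],-1,255,-1)
        v=int(cv2.mean(h[...,2],mk)[0]); p=(c[:,0]+.5)/6-.5+[roi[0],roi[1]]
        o=[]
        for z in(.0135,.0175):
            w=((world(m,n,p,z)*1000-s)@R.T).astype(np.float32); (x,y),(A,B),t=cv2.minAreaRect(w); o.append(np.round([x,y,*w.min(0),*w.max(0),A,B,t],1).tolist())
        print(n,v,p.mean(0).round(1),*o,sep='\n   ')
E
python3 meas.py
```

```text
t 11.1 p [ 469.3 -302.    32.9] r [-3.141e+00  1.000e-03 -2.984e+00] F [ 0.3  0.5 -1.1] w 22.1 gf 30.0
side
   139
   [312.6 131.2]
   [152.6, -10.9, 137.3, -26.4, 167.9, 4.6, 31.0, 30.4, 88.0]
   [152.3, -5.7, 137.1, -21.1, 167.5, 9.7, 30.9, 30.3, 88.0]
side
   102
   [313.5 117.8]
   [152.8, -80.4, 139.0, -91.9, 166.6, -68.8, 27.6, 23.1, 0.1]
   [152.5, -74.9, 138.7, -86.4, 166.2, -63.3, 27.5, 23.0, 0.1]
side
   124
   [358.9 114.6]
   [20.1, -109.2, -62.1, -241.1, 99.5, 27.6, 272.2, 149.8, 86.8]
   [20.4, -103.6, -61.6, -234.9, 99.4, 32.7, 271.0, 149.2, 86.8]
scene
   110
   [157.3 291.8]
   [188.0, -74.2, 185.4, -91.6, 190.8, -56.9, 34.7, 5.4, 89.6]
   [190.5, -73.2, 187.8, -90.5, 193.2, -55.9, 34.5, 5.4, 89.6]
scene
   103
   [190.7 280.6]
   [188.4, -5.7, 185.6, -22.8, 191.1, 11.3, 34.1, 5.5, 89.6]
   [190.8, -5.1, 188.0, -22.0, 193.5, 11.9, 34.0, 5.5, 89.6]
scene
   88
   [154.5 272. ]
   [139.1, -74.1, 127.1, -90.5, 151.1, -57.7, 33.0, 23.8, 89.3]
   [141.8, -73.1, 129.9, -89.4, 153.7, -56.7, 32.8, 23.7, 89.3]
scene
   124
   [186.6 261.7]
   [139.9, -5.9, 127.3, -22.7, 152.4, 11.0, 33.7, 24.9, 89.2]
   [142.6, -5.2, 130.1, -21.9, 155.0, 11.5, 33.6, 24.8, 89.2]
scene
   171
   [177.2 216.1]
   [13.9, -7.0, -53.6, -36.1, 80.9, 23.6, 59.6, 134.3, 88.9]
   [17.3, -6.3, -49.9, -35.2, 83.9, 24.1, 59.3, 133.6, 88.9]
scene
   97
   [144.4 207.6]
   [-39.6, -77.5, -58.3, -123.3, -20.6, -33.9, 34.4, 89.5, 4.3]
   [-35.9, -76.4, -54.5, -122.0, -17.0, -33.0, 34.2, 89.1, 4.3]
```

```bash
cat > blade.py <<'E'
from h import *
a=np.radians(9);R=np.array([[np.cos(a),np.sin(a)],[-np.sin(a),np.cos(a)]])
def blade(n,im,m,s,roi,zs,xs,smax,vmin):
    big=cv2.resize(im[roi[1]:roi[3],roi[0]:roi[2]],None,fx=6,fy=6,interpolation=cv2.INTER_CUBIC)
    h=cv2.cvtColor(big,cv2.COLOR_BGR2HSV); k=cv2.inRange(h,(0,0,vmin),(180,smax,255))
    p=np.argwhere(k)[:,::-1]; p=(p+.5)/6-.5+[roi[0],roi[1]]
    w=(world(m,n,p,zs)*1000-s)@R.T
    for x in xs:
        q=w[(abs(w[:,0]-x)<2)&(w[:,1]>-30)&(w[:,1]<30),1]
        if len(q)>5: print(n,x,'lat',q.min().round(1),q.max().round(1),'mid',((q.min()+q.max())/2).round(1),'fill',len(q))
if __name__=="__main__":
    s=arm.get_state()['eef_pos'][:2]*1000
    for n,roi in(("scene",(120,200,225,300)),("side",(295,90,400,150))):
        im=cv2.imread(f"pics/{n}_m.png"); m=arm.camera_model(n)
        blade(n,im,m,s,roi,.0175,(45,55,65,72,78,85,92,98),75,100)
E
python3 blade.py
```

```text
scene 45 lat -18.5 13.3 mid -2.6 fill 712
scene 55 lat -18.7 13.0 mid -2.8 fill 728
scene 65 lat -18.8 13.0 mid -2.9 fill 737
scene 72 lat -19.0 13.1 mid -3.0 fill 756
scene 78 lat -18.8 12.6 mid -3.1 fill 747
scene 85 lat -17.2 -10.2 mid -13.7 fill 36
side 45 lat -29.3 6.6 mid -11.4 fill 336
side 55 lat -29.3 4.2 mid -12.6 fill 325
side 65 lat -29.3 2.6 mid -13.4 fill 298
side 72 lat -29.2 1.8 mid -13.7 fill 304
side 78 lat -29.2 0.1 mid -14.6 fill 280
side 85 lat -29.2 -0.7 mid -14.9 fill 268
side 92 lat -29.2 -2.3 mid -15.7 fill 264
side 98 lat -29.2 -4.0 mid -16.6 fill 177
```

Scene view: blade 31.7 mm wide and laterally aligned with the slot. The side view shows the nose pitched up about 5–10°. I'll lay it flat on the free bench strip between rack and board and regrip it there.

arm_command(series=[0,0,0,0.2,0,0,0,0,0,0,0.2,0,-0.5,0,0,0,0,0.1,0.3,-0.6,0,0,0,0,-0.5,0.8,-0.6,0,0,0.08,0,-0.85,0.9,-0.6,0,0,0.08,0,-0.85,0.9,-0.6,0,0,0.08,0,-0.85,0.9,-0.6,0])

```text
t: 12.08
eef_pos: [0.5371, -0.1993, 0.0915]
ee_rot: [3.141, -0.127, -2.984]
force: [-0.6, -0.1, -1.9]
width: 0.022
gripper_force: 30.0
```

Run:
```python
from h import *
st(); go(540,-200,40,-171)
im,m=grab("side","side_f")
s=arm.get_state()['eef_pos'][:2]*1000
from blade import blade
blade("side",im,m,s,(290,100,370,170),.08,(30,45,55,65,75,85,95),60,110)
```

```text
t 12.07 p [ 537.1 -199.3   91.5] r [ 3.141 -0.127 -2.984] F [-0.6 -0.1 -1.9] w 22.0 gf 30.0
shift [-0.093 -0.012  0.508] turn z 0.001 yaw now -170.95
side 30 lat -19.2 20.7 mid 0.8 fill 438
side 45 lat -16.8 23.0 mid 3.1 fill 443
side 55 lat -19.9 17.1 mid -1.4 fill 389
side 65 lat -26.9 16.3 mid -5.3 fill 479
side 75 lat -26.1 16.4 mid -4.9 fill 461
side 85 lat -18.2 16.4 mid -0.9 fill 377
side 95 lat -16.6 15.7 mid -0.5 fill 315
```

arm_command(series=[0,0,0,-0.05,0,0.4,0,0,0,0,-0.075,0,0.58,0,0,0,0,-0.078,0,0.61,0,0,0,0,-0.082,0,0.64,0,0,0,0,-0.082,0,0.64,0])

```text
t: 12.75
eef_pos: [0.538, -0.2001, 0.0289]
ee_rot: [-3.141, -0.124, -2.985]
force: [-0.5, -0.2, -0.5]
width: 0.0218
gripper_force: 30.0
```

arm_command(series=[0,0,0,-0.003,0,0.02,0,0,0,0,-0.005,0,0.04,0,0,0,0,-0.005,0,0.04,0])

```text
t: 13.12
eef_pos: [0.5377, -0.1998, 0.0239]
ee_rot: [3.142, -0.126, -2.984]
force: [0.8, 0.1, -0.9]
width: 0.0221
gripper_force: 30.0
```

arm_command(series=[0,0,0,0,0,0,0.4,0,0,0,0,0,0,0.4,0,0,0,0,0,0,0.4,0,-0.08,0,0,0,-0.02,0.4,0,-0.08,0,0,0,-0.02,0.4,0,-0.08,0,0,0,-0.02,0.4])

```text
t: 13.88
eef_pos: [0.5383, -0.1999, 0.0264]
ee_rot: [-3.141, -0.0, -2.984]
force: [1.2, 0.6, 0.0]
width: 0.035
gripper_force: 0.0
```

Run:
```python
from h import *
st(); im,m=grab("wrist","w11")
h=cv2.cvtColor(im,cv2.COLOR_BGR2HSV)
k=cv2.inRange(h,(0,100,30),(12,255,150))[60:232,295:350]
r=np.argwhere(k); print('handle top row(322)',np.flatnonzero(k[:,27]).min()+60)
s=arm.get_state()['eef_pos']*1000
for row in (100,110,121,130): print(row,np.linalg.norm(world(m,'wrist',[[322,row]],.014)[0]*1000-s[:2]))
k=cv2.inRange(h,(18,120,110),(32,255,255))[90:270,305:340]
print([(c[:,0].mean(0)+[305,90]).round(1).tolist() for c in cv2.findContours(k,0,1)[0] if cv2.contourArea(c)>15])
```

```text
t 13.88 p [ 538.3 -199.9   26.4] r [-3.141 -0.    -2.984] F [1.2 0.6 0. ] w 35.0 gf 0.0
handle top row(322) 86
100 79.38161396587785
110 74.62860393416878
121 69.39517530000123
130 65.10033232132267
[[322.4, 228.4], [323.5, 138.6]]
```

arm_command(series=[0,0,0,0.12,0,0,0.4,0,0,0,0.12,0,0,0.4,0,0,0,0.12,0,0,0,0,0,0,0.12,0,0,0,0,0,0,0.12,0,0,0,0,0,0,0.12,0,0,0,0,0,0,0.12,0,0,0], force=45)

```text
t: 14.8
eef_pos: [0.5263, -0.2017, 0.026]
ee_rot: [-3.142, 0.0, -2.984]
force: [-0.1, -0.2, -0.6]
width: 0.0214
gripper_force: 45.0
```

Run:
```python
from h import *
st(); im,m=grab("wrist","w12")
h=cv2.cvtColor(im,cv2.COLOR_BGR2HSV)
k=cv2.inRange(h,(18,120,110),(32,255,255))[90:290,305:340]
print([(c[:,0].mean(0)+[305,90]).round(1).tolist() for c in cv2.findContours(k,0,1)[0] if cv2.contourArea(c)>15])
im,m=grab("side","side_g"); s=arm.get_state()['eef_pos'][:2]*1000
from blade import blade
blade("side",im,m,s,(290,100,370,170),.0095,(50,60,70,80,90,100),60,110)
```

```text
t 14.8 p [ 526.3 -201.7   26. ] r [-3.142  0.    -2.984] F [-0.1 -0.2 -0.6] w 21.4 gf 45.0
[[322.2, 250.2], [322.2, 164.4]]
side 50 lat -17.3 16.3 mid -0.5 fill 358
side 60 lat -17.2 15.6 mid -0.8 fill 352
side 70 lat -17.9 15.7 mid -1.1 fill 360
side 80 lat -17.9 15.7 mid -1.1 fill 364
side 90 lat -17.8 15.8 mid -1.0 fill 364
side 100 lat -17.8 15.8 mid -1.0 fill 365
```

arm_command(series=[0,0,0,0,0,-0.4,0,0,0,0,0,0,-0.65,0,0,0,0,0.5,-0.4,-0.65,0,0,0,0,0.97,-0.94,-0.65,0,0,0,0,0.97,-0.94,-0.65,0,0,0,0,0.97,-0.94,-0.4,0,0,0,0,0.97,-0.94,-0.2,0,0,0,0,0.97,-0.94,-0.2,0])

```text
t: 15.9
eef_pos: [0.4439, -0.3091, 0.0446]
ee_rot: [3.14, -0.003, -2.985]
force: [-0.3, -0.1, -0.8]
width: 0.0217
gripper_force: 45.0
```

Run:
```python
from h import *
st(); s=arm.get_state()['eef_pos']*1000; y=(-375.5+.1564*s[0])/.9877; go(s[0],y,34.5,-171)
```

```text
t 15.9 p [ 443.9 -309.1   44.6] r [ 3.140e+00 -3.000e-03 -2.985e+00] F [-0.3 -0.1 -0.8] w 21.7 gf 45.0
shift [ 0.001 -0.008  0.101] turn z -0.0 yaw now -171.01
```

arm_command(series=[0,0,0,0,-0.01,0.1,0,0,0,0,0,-0.01,0.1,0,0,0,0,-0.1,-0.01,0.1,0,0,0,0,-0.18,-0.01,0.1,0,0,0,0,-0.18,-0.01,0.1,0])

```text
t: 16.52
eef_pos: [0.4642, -0.3078, 0.0362]
ee_rot: [-3.141, 0.001, -2.984]
force: [0.8, 0.1, -1.5]
width: 0.0217
gripper_force: 45.0
```

Run:
```python
from h import *
st(); s=arm.get_state()['eef_pos'][:2]*1000
from blade import blade
for n,roi in(("scene",(120,200,225,300)),("side",(295,90,400,150))):
    im,m=grab(n,n+"_h")
    blade(n,im,m,s,roi,.0175,(50,60,70,80,90,100),75,110)
    blade(n,im,m,s,roi,.0135,(120,126,130,135,140,150,160),75,60)
```

```text
t 16.52 p [ 464.2 -307.8   36.2] r [-3.141e+00  1.000e-03 -2.984e+00] F [ 0.8  0.1 -1.5] w 21.7 gf 45.0
scene 50 lat -16.8 14.9 mid -1.0 fill 710
scene 60 lat -16.8 14.9 mid -0.9 fill 727
scene 70 lat -16.6 14.9 mid -0.9 fill 734
scene 80 lat -17.0 14.6 mid -1.2 fill 752
scene 90 lat -16.9 14.7 mid -1.1 fill 766
scene 100 lat -16.6 14.6 mid -1.0 fill 750
scene 135 lat -17.5 15.5 mid -1.0 fill 721
scene 140 lat -17.8 15.6 mid -1.1 fill 890
scene 150 lat -17.7 15.7 mid -1.0 fill 908
scene 160 lat -14.8 10.9 mid -2.0 fill 53
side 50 lat -22.6 15.8 mid -3.4 fill 362
side 60 lat -22.5 15.8 mid -3.4 fill 367
side 70 lat -22.5 15.9 mid -3.3 fill 348
side 80 lat -22.5 15.9 mid -3.3 fill 374
side 90 lat -22.4 15.9 mid -3.3 fill 360
side 100 lat -22.4 16.0 mid -3.2 fill 362
side 150 lat -19.9 8.6 mid -5.7 fill 262
side 160 lat -21.6 8.6 mid -6.5 fill 290
```

Now the blade is level, with scene lateral −1.0 for both blade and slot. Lowering 2 mm and inserting.

arm_command(series=[0,0,0,0,0,0.02,0,0,0,0,0,0,0.02,0,0,0,0,0,0,0.02,0])

```text
t: 17.0
eef_pos: [0.4628, -0.3079, 0.034]
ee_rot: [3.142, -0.0, -2.985]
force: [0.5, 0.5, 0.3]
width: 0.0219
gripper_force: 45.0
```

arm_command(series=[0,0,0,-0.08,0,0,0,0,0,0,-0.14,0,0,0,0,0,0,-0.2,0,0,0,0,0,0,-0.2,0,0,0])

```text
t: 17.5
eef_pos: [0.4837, -0.3047, 0.034]
ee_rot: [-3.141, 0.001, -2.984]
force: [0.5, 0.9, -0.5]
width: 0.0217
gripper_force: 45.0
```

arm_command(series=[0,0,0,-0.1,0,0,0,0,0,0,-0.2,0,0,0,0,0,0,-0.3,0,0,0,0,0,0,-0.4,0,0,0,0,0,0,-0.5,0,0,0,0,0,0,-0.58,0,0,0,0,0,0,-0.58,0,0,0])

```text
t: 18.38
eef_pos: [0.5414, -0.2956, 0.034]
ee_rot: [-3.141, 0.002, -2.984]
force: [0.9, 0.1, 1.8]
width: 0.0216
gripper_force: 45.0
```

arm_command(series=[0,0,0,-0.03,0,0,0,0,0,0,-0.06,0,0,0,0,0,0,-0.09,0,0,0,0,0,0,-0.12,0,0,0,0,0,0,-0.12,0,0,0])

```text
t: 19.0
eef_pos: [0.5512, -0.2939, 0.034]
ee_rot: [3.141, -0.002, -2.985]
force: [-4.6, -1.4, 5.4]
width: 0.0218
gripper_force: 45.0
```

arm_command(series=[0,0,0,-0.03,0,0,0,0,0,0,-0.05,0,0,0,0,0,0,-0.05,0,0,0])

```text
t: 19.38
eef_pos: [0.5515, -0.2938, 0.0339]
ee_rot: [3.14, -0.009, -2.986]
force: [-18.0, -5.3, 15.5]
width: 0.022
gripper_force: 45.0
```

Hard stop at full depth: the position matches the prediction. Release and lift.

arm_command(series=[0,0,0,0.045,0,0,0,0,0,0,0.045,0,0,0.4,0,0,0,0.045,0,0,0.4,0,0,0,0.045,0,0,0.4,0,0,0,0.045,0,-0.4,0.4,0,0,0,0.045,0,-1,0.4,0,0,0,0.045,0,-1,0.4])

```text
t: 20.25
eef_pos: [0.5558, -0.2945, 0.1394]
ee_rot: [-3.137, 0.009, -2.983]
force: [-0.2, -1.1, -0.7]
width: 0.0352
gripper_force: 0.0
```

arm_command(series=[0,0,0,0,0.5,-0.5,1,0,0,0,0,1,-1,1,0,0,0,0,1,-1,1,0,0,0,0,1,-1,1], force=20)

```text
t: 20.75
eef_pos: [0.5372, -0.1941, 0.2347]
ee_rot: [-3.141, 0.002, -2.983]
force: [0.5, 0.8, -1.2]
width: 0.0697
gripper_force: 0.0
```

Run:
```python
from h import *
st(); print(arm.get_state()['q'].round(2))
a=np.radians(9);d=np.array([.9877,.1564]);s=np.array([551.3,-293.9])
im,m=grab("side","side_k"); 
for i in ("side_k",):
  h=cv2.cvtColor(im,cv2.COLOR_BGR2HSV)
  print('yellow',rects(im,m,"side",(18,110,120),(32,255,255),.017,2,(290,90,400,150)))
  print('brown',rects(im,m,"side",(0,110,30),(13,255,120),.020,15,(290,90,400,150)))
print(*rects(im,m,"side",*G,.028),sep='\n')
im,m=grab("scene","scene_k"); print('scene'); print(*rects(im,m,"scene",*G,.020),sep='\n')
```

```text
t 20.75 p [ 537.2 -194.1  234.7] r [-3.141e+00  2.000e-03 -2.983e+00] F [ 0.5  0.8 -1.2] w 69.7 gf 0.0
[-0.    0.2  -0.24 -0.   -1.13 -1.41]
yellow [(array([328., 131.]), array([ 574.3, -293. ,   40. ,    6.2,  -79.8])), (array([333., 118.]), array([ 570.4, -361.3,   21.3,   12.7,  -80.4]))]
brown [(array([346., 133.]), array([ 522.9, -292.2,   76.3,   19.8,    9.2])), (array([347., 118.]), array([ 526.6, -366.9,   63. ,   26.5,    9.1])), (array([351., 100.]), array([ 517.7, -456.3,   90.9,   73.2,  -66.4]))]
(array([310., 305.]), array([501.3, 337.1,  83. ,  36.2,   6.4]))
(array([408., 293.]), array([295.2, 268.9,  37.7,  31.3, -11.7]))
(array([332., 266.]), array([473. , 222.3,  80.5,  39.2,  -0.5]))
(array([251., 260.]), array([664.7, 237.6,  57.8,  26.8, -69.8]))
(array([344., 220.]), array([468.1,  73.6,  82.8,  38.7, -14.6]))
(array([407.,  62.]), array([ 362.1, -720.5,   98.5,   25. ,  -86.4]))
(array([258.,  60.]), array([ 895.7, -656. ,   77.7,   63.6,    8.7]))
scene
(array([ 27., 381.]), array([ 790. , -564.5,   93.6,   68.9,   77.4]))
(array([424., 235.]), array([661.7, 235.7,  54.7,  28.1, -36.7]))
(array([  5., 203.]), array([ 341.5, -710.5,   81.6,   30.3,   14.3]))
(array([330., 183.]), array([466.6,  66.4,  88.1,  29.4, -13.8]))
(array([385., 179.]), array([481.9, 203.1,  87.9,  33.5,  -0.5]))
(array([438., 173.]), array([491.7, 339.1,  89.1,  35.4,   6.3]))
```

The side view measures the scraper's ferrule tight against the front strap, handle parallel to the rack. The cast comes out at about (500, 335.5) with yaw 6.5°. Traverse there.

arm_command(series=[0,0,0.028,0,0.5,0,0.7,0,0,0.028,0,1,0,0.7])

```text
t: 21.1
eef_pos: [0.5203, -0.0964, 0.2319]
ee_rot: [-3.141, -0.003, -3.032]
force: [0.4, 0.9, -0.3]
width: 0.0678
gripper_force: 0.0
```

arm_command(series=[0,0,0,0,0.5,0,0.7,0,0,0,0,1,0,0.7])

```text
t: 21.35
eef_pos: [0.5092, 0.0037, 0.2323]
ee_rot: [-3.141, -0.003, -3.03]
force: [0.7, 0.2, 0.6]
width: 0.0616
gripper_force: 0.0
```

arm_command(series=[0,0,0,0,0.5,0,0.7,0,0,0,0,1,0,0.7])

```text
t: 21.6
eef_pos: [0.4981, 0.1032, 0.2323]
ee_rot: [-3.14, -0.002, -3.03]
force: [0.1, -1.0, -0.6]
width: 0.0611
gripper_force: 0.0
```

arm_command(series=[0,0,0,0,0.5,0,0.7,0,0,0,0,1,0,0.7,0,0,0,0,1,0,0.7,0,0,0,0,1,0,0.7])

```text
t: 22.1
eef_pos: [0.4871, 0.2011, 0.2325]
ee_rot: [-3.14, -0.002, -3.029]
force: [-0.2, -0.7, -0.2]
width: 0.0612
gripper_force: 0.0
```

Run:
```python
from h import *
st(); go(500,335.5,150,-173.5); im,m=grab("wrist","w20")
print(*rects(im,m,"wrist",*G,.028,200),sep='\n')
print(*rects(im,m,"wrist",*G,.008,200),sep='\n')
for n in("side","scene"):
    im,m=grab(n,n+"20"); print(n,*rects(im,m,n,*G,.020,200),sep='\n')
```

```text
t 22.1 p [487.1 201.1 232.5] r [-3.140e+00 -2.000e-03 -3.029e+00] F [-0.2 -0.7 -0.2] w 61.2 gf 0.0
shift [-0.281  1.322  0.822] turn z -0.0 yaw now -173.54
(array([332., 304.]), array([658.9, 234.3,  40.9,  31.5,   6.3]))
(array([432., 196.]), array([499.3, 334.6,  88.9,  38.6,   6. ]))
(array([329., 160.]), array([4.705e+02, 2.069e+02, 8.280e+01, 3.310e+01, 1.000e-01]))
(array([212., 144.]), array([466.4,  70. ,  86.4,  37. , -13.9]))
(array([395.,  15.]), array([295.8, 260.4,  34.9,  25.6,  -7.2]))
(array([332., 304.]), array([673.5, 236.7,  43.3,  33.3,   6.3]))
(array([432., 196.]), array([504.5, 342.9,  94.2,  40.8,   6. ]))
(array([329., 160.]), array([4.740e+02, 2.078e+02, 8.770e+01, 3.510e+01, 1.000e-01]))
(array([212., 144.]), array([469.6,  62.8,  91.5,  39.2, -13.9]))
(array([395.,  15.]), array([288.9, 264.4,  36.9,  27.1,  -7.2]))
side
(array([310., 305.]), array([502.6, 332. ,  83.7,  36.8,   6.2]))
(array([332., 266.]), array([474.1, 216.3,  81.2,  39.7,  -0.5]))
(array([345., 220.]), array([466.4,  67.1,  77.7,  38.8, -14.6]))
scene
(array([ 27., 382.]), array([ 790. , -564.5,   93.6,   68.9,   77.4]))
(array([424., 234.]), array([661.4, 235.1,  54.5,  28.2, -40.5]))
(array([330., 183.]), array([466.7,  66.3,  88.2,  29.4, -13.8]))
(array([385., 179.]), array([4.818e+02, 2.029e+02, 8.790e+01, 3.370e+01, 1.000e-01]))
(array([438., 173.]), array([491.7, 339.4,  89.1,  34.8,   6.2]))
```

arm_command(series=[0,0,0.004,-0.13,0.5,0.3,0.75,0,0,0.004,-0.27,1,0.8,0.75,0,0,0.004,-0.27,1,0.8,0.75])

```text
t: 22.62
eef_pos: [0.5021, 0.3043, 0.1505]
ee_rot: [-3.138, -0.004, -3.035]
force: [0.5, -0.4, 0.4]
width: 0.0657
gripper_force: 0.0
```

arm_command(series=[0,0,0,0,0.31,0,0.75,0,0,0,0,0.31,0.5,0.75,0,0,0,0,0.31,0.85,0.75,0,0,0,0,0.31,0.85,0.75])

```text
t: 23.12
eef_pos: [0.4987, 0.3328, 0.0673]
ee_rot: [-3.138, -0.003, -3.036]
force: [0.4, -0.7, 0.1]
width: 0.0656
gripper_force: 0.0
```

Run:
```python
from h import *
st(); go(499.3,334.6,47.5,-173.9)
```

```text
t 23.12 p [498.7 332.8  67.3] r [-3.138e+00 -3.000e-03 -3.036e+00] F [ 0.4 -0.7  0.1] w 65.6 gf 0.0
shift [-0.008  0.018  0.197] turn z -0.001 yaw now -173.96
```

arm_command(series=[0,0,0,0,0.02,0.19,0.75,0,0,0,0,0.02,0.19,0.75,0,0,0,0,0.02,0.19,0.3,0,0,0,0,0.02,0.19,0.3,0,0,0,0,0.02,0.19,0.3,0,0,0,0,0.02,0.19,0.3], force=25)

```text
t: 23.88
eef_pos: [0.4994, 0.3373, 0.0505]
ee_rot: [3.141, 0.0, -3.035]
force: [-0.4, 0.4, 4.3]
width: 0.035
gripper_force: 25.0
```

arm_command(series=[0,0,0,0,0,-0.1,0.3,0,0,0,0,0,-0.3,0.3,0,0,0,0,0,-0.8,0.3,0,0,0,0,0,-0.8,0.3])

```text
t: 24.38
eef_pos: [0.5011, 0.339, 0.1347]
ee_rot: [3.137, 0.006, -3.034]
force: [-0.5, -0.3, -0.5]
width: 0.035
gripper_force: 25.0
```

Run:
```python
from h import *
st(); im,m=grab("side","side21"); print(*rects(im,m,"side",*G,.1,200),sep='\n'); 
im,m=grab("wrist","w21"); print(*rects(im,m,"wrist",*G,.1,200),sep='\n')
a=cv2.imread("pics/w20.png"); k=cv2.inRange(cv2.cvtColor(a,cv2.COLOR_BGR2HSV),(15,40,120),(32,170,255))
print('board w20',rects(a,arm.camera_model("wrist"),"wrist",(15,40,150),(32,170,255),.012,1500)[:3])
```

```text
t 24.38 p [501.1 339.  134.7] r [ 3.137  0.006 -3.034] F [-0.5 -0.3 -0.5] w 35.0 gf 25.0
(array([337., 266.]), array([454.6, 276.9,  57.3,  35.9,  -0.5]))
(array([344., 220.]), array([458.7, 138.9,  76.3,  36.5, -13.2]))
(array([322., 299.]), array([544.9, 342.7,  37.3,  14.9, -84.8]))
(array([322., 215.]), array([486.9, 336.2,  60.4,  38.8,   5.9]))
(array([182., 150.]), array([ 4.562e+02,  2.507e+02,  5.720e+01,  2.630e+01, -2.000e-01]))
(array([ 67., 140.]), array([453.6, 152.4,  61.6,  32.4, -13.5]))
board w20 [(array([259., 363.]), array([742.6, 253.1, 407.4,  93.6, -84.2])), (array([196., 170.]), array([492.9, 195.2, 211.6, 172.2, -84.3]))]
```

arm_command(series=[0,0,0,-0.1,-0.4,0,0.3,0,0,0,-0.22,-0.9,0,0.3,0,0,0,-0.22,-1,0,0.3], force=35)

```text
t: 24.85
eef_pos: [0.5315, 0.2372, 0.1287]
ee_rot: [-3.14, -0.003, -3.037]
force: [-0.1, -0.2, -0.9]
width: 0.0349
gripper_force: 35.0
```

arm_command(series=[0,0,0,-0.1,-0.4,0,0.3,0,0,0,-0.22,-0.9,0,0.3,0,0,0,-0.22,-1,0,0.3])

```text
t: 25.22
eef_pos: [0.5642, 0.1407, 0.1289]
ee_rot: [-3.141, -0.002, -3.037]
force: [-0.7, 0.3, -0.2]
width: 0.0353
gripper_force: 35.0
```

arm_command(series=[0,0,0,-0.1,-0.4,0,0.3,0,0,0,-0.22,-0.9,0,0.3,0,0,0,-0.22,-1,0,0.3])

```text
t: 25.6
eef_pos: [0.5969, 0.0442, 0.129]
ee_rot: [-3.141, -0.002, -3.037]
force: [-0.5, 1.3, -1.5]
width: 0.035
gripper_force: 35.0
```

arm_command(series=[0,0,0,-0.1,-0.4,0,0.3,0,0,0,-0.22,-0.9,0,0.3,0,0,0,-0.22,-1,0,0.3,0,0,0,-0.22,-1,0,0.3])

```text
t: 26.1
eef_pos: [0.6289, -0.051, 0.1293]
ee_rot: [3.141, -0.001, -3.036]
force: [-0.2, 0.3, -0.5]
width: 0.0345
gripper_force: 35.0
```

Run:
```python
from h import *
st(); go(636.6,-99.5,60,-173.75); im,m=grab("wrist","w22"); 
print(*rects(im,m,"wrist",*G,.095,200),sep='\n')
# board edges in wrist view: stop/fence brown boundary fit
for z in (.012,): print('board',rects(im,m,"wrist",(15,40,150),(32,170,255),z,1500))
```

```text
t 26.1 p [628.9 -51.  129.3] r [ 3.141e+00 -1.000e-03 -3.036e+00] F [-0.2  0.3 -0.5] w 34.5 gf 35.0
shift [-0.026 -0.49   0.693] turn z -0.002 yaw now -173.93
(array([322., 299.]), array([674.6, -46.6,  37.6,  14.4, -84.1]))
(array([322., 215.]), array([616.3, -52.7,  60.9,  39.5,   6. ]))
(array([579.,  81.]), array([ 5.002e+02,  1.166e+02,  5.940e+01,  3.250e+01, -2.000e-01]))
(array([480.,  38.]), array([493.1,  28.7,  64.3,  27.7, -13.6]))
board [(array([80., 68.]), array([ 528.5, -323.4,  141.7,  121.8,  -82. ])), (array([390., 116.]), array([549.4,  11.1, 285.1, 251.2, -83.4]))]
```

arm_command(series=[0,0,0,-0.03,-0.49,0,0.3,0,0,0,-0.03,-0.49,0.4,0.3,0,0,0,-0.03,-0.49,0.7,0.3,0,0,0,-0.03,-0.49,0.79,0.3,0,0,0,-0.03,-0.49,0.79,0.3])

```text
t: 26.78
eef_pos: [0.6377, -0.0985, 0.0511]
ee_rot: [-3.141, -0.001, -3.033]
force: [0.4, 0.1, -0.4]
width: 0.0351
gripper_force: 35.0
```

arm_command(series=[0,0,0,0,0,0.02,0.3,0,0,0,0,0,0.03,0.3,0,0,0,0,0,0.03,0.3])

```text
t: 27.15
eef_pos: [0.6378, -0.0995, 0.0486]
ee_rot: [3.142, 0.001, -3.035]
force: [-0.1, -0.0, 0.4]
width: 0.0349
gripper_force: 35.0
```

arm_command(series=[0,0,0,0,0,0.01,0.3,0,0,0,0,0,0.025,0.3,0,0,0,0,0,0.025,0.3])

```text
t: 27.52
eef_pos: [0.6378, -0.0997, 0.0465]
ee_rot: [-3.141, 0.001, -3.035]
force: [-2.7, 1.0, 7.5]
width: 0.0347
gripper_force: 35.0
```

arm_command(series=[0,0,0,-0.03,0,-0.01,0.3,0,0,0,-0.06,0,-0.01,0.3,0,0,0,-0.08,0,-0.01,0.3,0,0,0,-0.08,0,-0.01,0.3])

```text
t: 28.02
eef_pos: [0.6446, -0.099, 0.0465]
ee_rot: [-3.142, -0.002, -3.035]
force: [-4.9, 0.2, 5.4]
width: 0.0348
gripper_force: 35.0
```

arm_command(series=[0,0,0,-0.02,0,0,0.3,0,0,0,-0.03,0,0,0.3,0,0,0,-0.03,0,0,0.3])

```text
t: 28.4
eef_pos: [0.6448, -0.099, 0.0464]
ee_rot: [3.141, -0.007, -3.035]
force: [-12.9, 0.6, 13.4]
width: 0.0353
gripper_force: 35.0
```

arm_command(series=[0,0,0,0.03,0,0,0.3,0,0,0,0.03,-0.04,0,0.3,0,0,0,0.03,-0.07,0,0.3,0,0,0,0.03,-0.08,0,0.3,0,0,0,0.03,-0.08,0,0.3])

```text
t: 29.02
eef_pos: [0.6451, -0.1032, 0.0465]
ee_rot: [3.138, -0.002, -3.034]
force: [-10.0, 20.3, 10.5]
width: 0.0351
gripper_force: 35.0
```

arm_command(series=[0,0,0,0.01,0.03,-0.005,0.3,0,0,0,0.01,0.03,-0.005,0.55,0,0,0,0.01,0.03,-0.005,0.55,0,0,0,0.01,0.03,-0.005,0.55,0,0,0,0.01,0.03,-0.4,0.55,0,0,0,0.01,0.03,-1,0.55,0,0,0,0.01,0.03,-1,0.55])

```text
t: 29.9
eef_pos: [0.6484, -0.1042, 0.1522]
ee_rot: [-3.14, 0.01, -3.034]
force: [0.0, -0.4, -1.1]
width: 0.0485
gripper_force: 0.0
```

arm_command(series=[0,0,0,0.4,0.4,-0.3,0.8,0,0,0,1,0.9,-0.5,0.8,0,0,0,1,0.9,-0.5,0.8,0,0,0,1,0.9,-0.5,0.8])

```text
t: 30.4
eef_pos: [0.5358, -0.0245, 0.1973]
ee_rot: [3.141, 0.002, -3.033]
force: [-0.3, -0.4, 0.3]
width: 0.0696
gripper_force: 0.0
```

```bash
cat > look.py <<'E'
from h import *
st()
from sys import argv
for n in("wrist","side","scene"):
    im,m=grab(n,n+argv[1])
    print(n,*[(c.tolist(),r.tolist()) for c,r in rects(im,m,n,*G,.020,200) if 350<r[0]<740 and abs(r[1])<400],sep='\n')
E
python3 look.py 30
```

```text
t 30.4 p [535.8 -24.5 197.3] r [ 3.141e+00  2.000e-03 -3.033e+00] F [-0.3 -0.4  0.3] w 69.6 gf 0.0
wrist
([517.0, 149.0], [473.3, 198.6, 84.5, 43.0, -0.1])
([417.0, 126.0], [467.4, 67.4, 87.8, 38.1, -13.9])
side
([332.0, 266.0], [474.1, 216.0, 81.1, 39.4, -0.2])
([344.0, 220.0], [469.3, 67.0, 82.8, 38.9, -13.4])
([291.0, 168.0], [648.6, -105.6, 83.2, 41.7, 5.9])
scene
([272.0, 258.0], [642.4, -104.4, 85.6, 32.0, 6.4])
([424.0, 235.0], [661.4, 235.1, 54.5, 28.2, -40.5])
([330.0, 183.0], [466.6, 66.4, 88.1, 29.4, -13.8])
([385.0, 179.0], [481.7, 202.8, 87.6, 34.0, -0.5])
```

arm_command(series=[0,0,0.11,0.3,0.5,0.3,0.75,0,0,0.223,0.58,0.98,0.8,0.75,0,0,0.223,0.58,0.98,0.97,0.75,0,0,0.223,0.58,0.98,0.97,0.75])

```text
t: 31.05
eef_pos: [0.4668, 0.0658, 0.0972]
ee_rot: [-3.138, -0.004, 2.899]
force: [0.3, 0.5, 0.7]
width: 0.0659
gripper_force: 0.0
```

Run:
```python
from h import *
st(); go(467.5,67,37,166.1); print(arm.get_state()['q'].round(2))
for n in("side","scene"):
    im,m=grab(n); print(n,*[(c.tolist(),r.tolist()) for c,r in rects(im,m,n,*G,.020,100) if 350<r[0]<740 and abs(r[1])<400],sep='\n')
```

```text
t 31.05 p [466.8  65.8  97.2] r [-3.138 -0.004  2.899] F [0.3 0.5 0.7] w 65.9 gf 0.0
shift [-0.007  0.016  0.602] turn z -0.0 yaw now 166.1
[ 0.56  0.19 -0.62 -0.   -0.76 -2.37]
side
([332.0, 266.0], [474.1, 216.3, 81.2, 39.7, -0.5])
([251.0, 260.0], [667.5, 231.5, 58.8, 27.0, -68.7])
([344.0, 221.0], [469.7, 67.2, 83.2, 38.7, -12.9])
([291.0, 168.0], [648.6, -105.4, 83.2, 41.3, 5.9])
scene
([272.0, 258.0], [642.5, -104.4, 85.8, 32.0, 6.4])
([424.0, 235.0], [661.7, 235.7, 54.7, 28.1, -36.7])
([330.0, 183.0], [466.7, 66.3, 88.3, 29.4, -13.8])
([385.0, 179.0], [481.7, 203.1, 87.6, 33.5, -0.5])
```

arm_command(series=[0,0,0,0,0.01,0.4,0.75,0,0,0,0,0.01,0.6,0.75,0,0,0,0,0.01,0.6,0.75,0,0,0,0,0.01,0.6,0.3,0,0,0,0,0.01,0.6,0.3,0,0,0,0,0.01,0.6,0.3,0,0,0,0,0.01,0.6,0.3], force=30)

```text
t: 32.02
eef_pos: [0.4685, 0.0674, 0.0401]
ee_rot: [3.141, 0.001, 2.898]
force: [-0.6, -0.6, 4.8]
width: 0.0358
gripper_force: 30.0
```

arm_command(series=[0,0,0,0,0,-0.2,0.3,0,0,0,0,0,-0.45,0.3,0,0,-0.11,0,0,-0.45,0.3,0,0,-0.224,0,0,-0.45,0.3,0,0,-0.224,0,0,-0.45,0.3])

```text
t: 32.65
eef_pos: [0.4681, 0.0673, 0.0846]
ee_rot: [3.141, 0.0, -3.034]
force: [0.5, 0.0, -0.1]
width: 0.0354
gripper_force: 30.0
```

Run:
```python
from h import *
# board frame from cast contact: cast centre at (645.1,-103.4) => corner + (-44,18)
a=np.radians(6.25);u=np.array([np.cos(a),np.sin(a)]);v=np.array([-u[1],u[0]])
c=np.array([645.0,-103.5])+44*u-18*v; print('corner',c)
t=c-52*u+80*v; print('target',t); st(); go(*t,60,-173.75)
```

```text
corner [ 690.69808263 -116.60287159]
target [630.29780305 -42.73944203]
t 32.65 p [468.1  67.3  84.6] r [ 3.141  0.    -3.034] F [ 0.5  0.  -0.1] w 35.4 gf 30.0
shift [-1.495 -1.268  0.247] turn z -0.001 yaw now -173.85
```

arm_command(series=[0,0,0,-0.5,-0.45,0,0.3,0,0,0,-1,-0.9,0,0.3,0,0,0,-1,-0.9,0,0.3])

```text
t: 33.02
eef_pos: [0.5798, -0.0134, 0.0839]
ee_rot: [-3.141, 0.0, -3.04]
force: [-0.5, 0.4, 0.0]
width: 0.0357
gripper_force: 30.0
```

arm_command(series=[0,0,0,-0.49,-0.37,0,0.3,0,0,0,-0.49,-0.37,0.3,0.3,0,0,0,-0.49,-0.37,0.42,0.3,0,0,0,-0.49,-0.37,0.44,0.3,0,0,0,-0.49,-0.37,0.45,0.3,0,0,0,-0.49,-0.37,0.45,0.3])

```text
t: 33.78
eef_pos: [0.6301, -0.0424, 0.0401]
ee_rot: [3.141, 0.001, -3.033]
force: [-0.0, 0.3, -1.3]
width: 0.0358
gripper_force: 30.0
```

arm_command(series=[0,0,0,0,0,0.01,0.3,0,0,0,0,0,0.02,0.3,0,0,0,0,0,0.02,0.3])

```text
t: 34.15
eef_pos: [0.6303, -0.0425, 0.0397]
ee_rot: [3.142, 0.001, -3.033]
force: [-6.0, 3.5, 15.1]
width: 0.0354
gripper_force: 30.0
```

arm_command(series=[0,0,0,-0.04,0,0,0.3,0,0,0,-0.07,0,0,0.3,0,0,0,-0.1,0,0,0.3,0,0,0,-0.1,0,0,0.3])

```text
t: 34.65
eef_pos: [0.6391, -0.0424, 0.0397]
ee_rot: [-3.141, -0.001, -3.033]
force: [-8.6, -1.8, 17.5]
width: 0.0357
gripper_force: 30.0
```

arm_command(series=[0,0,0,0,0,-0.015,0.3,0,0,0,-0.02,0,-0.015,0.3,0,0,0,-0.04,0,-0.015,0.3,0,0,0,-0.04,0,-0.015,0.3])

```text
t: 35.15
eef_pos: [0.6395, -0.0421, 0.0396]
ee_rot: [-3.141, -0.008, -3.034]
force: [-17.8, 0.8, 19.3]
width: 0.0356
gripper_force: 30.0
```

arm_command(series=[0,0,0,0.05,0,0,0.3,0,0,0,0.05,0,0,0.46,0,0,0,0.05,0,0,0.46,0,0,0,0.05,0,0,0.46,0,0,0,0.05,0,-0.3,0.46,0,0,0,0.05,0,-0.4,0,0,0,0,0.05,0.5,-0.4,0])

```text
t: 36.02
eef_pos: [0.6344, 0.0063, 0.0797]
ee_rot: [3.141, 0.002, -3.037]
force: [-0.0, 0.6, 0.5]
width: 0.0259
gripper_force: 0.0
```

```bash
cat > tgt.py <<'E'
from h import *
a=np.radians(6.25);u=np.array([np.cos(a),np.sin(a)]);v=np.array([-u[1],u[0]]);c=np.array([690.7,-116.6])
st(); p=arm.get_state()['eef_pos'][:2]*1000-c; print('board-frame TCP',(p@u).round(1),(p@v).round(1))
for n in("side","scene"):
    im,m=grab(n)
    for q,r in rects(im,m,n,*G,.020,100):
        if 350<r[0]<740 and abs(r[1])<400: print(n,q.tolist(),r.tolist(),'bf',((r[:2]-c)@u).round(1),((r[:2]-c)@v).round(1))
E
python3 tgt.py
```

```text
t 36.02 p [634.4   6.3  79.7] r [ 3.141e+00  2.000e-03 -3.037e+00] F [-0.   0.6  0.5] w 25.9 gf 0.0
board-frame TCP -42.6 128.3
side [332.0, 266.0] [473.9, 216.2, 81.6, 39.5, -0.5] bf -179.3 354.4
side [251.0, 260.0] [667.5, 231.5, 58.7, 26.9, -69.3] bf 14.8 348.6
scene [272.0, 258.0] [642.4, -103.9, 85.8, 32.2, 6.0] bf -46.6 17.9
scene [300.0, 251.0] [637.4, -42.7, 81.4, 31.2, 5.9] bf -44.9 79.3
scene [424.0, 234.0] [661.7, 235.7, 54.7, 28.1, -36.7] bf 9.5 353.4
scene [385.0, 179.0] [481.7, 203.1, 87.6, 33.5, -0.5] bf -173.0 340.6
```

arm_command(series=[0,0,0,0,0,0,0,0,0,0,0,0,0,0,0,0,0,0,0,0.3,0,0,0,0,0,0,0.42,0,0,0,0,0,0,0.42,0])

```text
t: 36.75
eef_pos: [0.6332, 0.0071, 0.0363]
ee_rot: [-3.141, -0.002, -3.034]
force: [-0.3, 0.8, -0.8]
width: -0.0
gripper_force: 0.0
```

arm_command(series=[0,0,0,0,-0.06,0,0,0,0,0,0,-0.12,0,0,0,0,0,0,-0.17,0,0,0,0,0,0,-0.22,0,0,0,0,0,0,-0.27,0,0,0,0,0,0,-0.31,0,0,0,0,0,0,-0.31,0,0])

```text
t: 37.62
eef_pos: [0.6369, -0.0234, 0.0369]
ee_rot: [-3.142, -0.0, -3.034]
force: [0.0, -0.1, 0.3]
width: 0.0004
gripper_force: 0.0
```

arm_command(series=[0,0,0,0,-0.03,0,0,0,0,0,0,-0.05,0,0,0,0,0,0,-0.07,0,0,0,0,0,0,-0.07,0,0])

```text
t: 38.12
eef_pos: [0.6377, -0.0302, 0.037]
ee_rot: [-3.142, -0.0, -3.033]
force: [-0.5, -0.5, 0.4]
width: 0.0008
gripper_force: 0.0
```

```bash
python3 tgt.py
```

```text
t 38.12 p [637.7 -30.2  37. ] r [-3.142 -0.    -3.033] F [-0.5 -0.5  0.4] w 0.8 gf 0.0
board-frame TCP -43.3 91.7
side [332.0, 266.0] [474.1, 216.2, 81.2, 39.5, -0.5] bf -179.1 354.4
side [251.0, 260.0] [667.6, 231.5, 58.8, 27.2, -68.7] bf 14.9 348.5
scene [275.0, 264.0] [659.3, -102.1, 51.8, 32.9, 7.9] bf -29.6 17.8
scene [291.0, 259.0] [654.7, -62.9, 52.1, 31.6, 5.9] bf -29.9 57.3
scene [424.0, 234.0] [661.7, 235.7, 54.7, 28.1, -36.7] bf 9.5 353.4
scene [385.0, 179.0] [481.6, 203.1, 88.5, 33.5, -0.5] bf -173.1 340.6
```

arm_command(series=[0,0,0,0,-0.02,0,0,0,0,0,0,-0.04,0,0,0,0,0,0,-0.05,0,0,0,0,0,0,-0.05,0,0])

```text
t: 38.72
eef_pos: [0.638, -0.0333, 0.037]
ee_rot: [3.14, 0.0, -3.033]
force: [-3.1, 9.2, 2.0]
width: 0.0006
gripper_force: 5.2
```

arm_command(series=[0,0,0,0,-0.03,0,0,0,0,0,0,-0.03,0,0,0,0,0,0,0.1,0,0,0,0,0,0,0.15,-0.4,0,0,0,0,0.3,0.5,-1,0.5,0,0,0,0.8,1,-1,0.7,0,0,0,0.8,1,-1,0.7])

```text
t: 39.6
eef_pos: [0.5461, 0.057, 0.1383]
ee_rot: [3.141, 0.002, -3.032]
force: [1.3, 0.4, -0.1]
width: 0.0249
gripper_force: 0.0
```

```bash
python3 tgt.py
python3 - <<'E'
from h import *
im,m=grab("wrist","w40"); print(rects(im,m,"wrist",*G,.008,200)); go(474,207.5,110,-180)
E
```

```text
t 39.6 p [546.1  57.  138.3] r [ 3.141e+00  2.000e-03 -3.032e+00] F [ 1.3  0.4 -0.1] w 24.9 gf 0.0
board-frame TCP -124.8 188.3
side [332.0, 266.0] [473.9, 216.0, 81.4, 39.4, -0.2] bf -179.3 354.2
side [251.0, 260.0] [667.5, 231.7, 58.3, 26.9, -69.3] bf 14.9 348.8
side [284.0, 172.0] [661.1, -85.4, 75.8, 51.4, -81.2] bf -26.0 34.2
scene [280.0, 255.0] [640.1, -86.4, 86.6, 68.2, 6.6] bf -47.0 35.5
scene [424.0, 234.0] [661.4, 235.1, 54.5, 28.2, -40.5] bf 9.2 352.8
scene [385.0, 179.0] [481.4, 203.1, 87.9, 33.5, -0.5] bf -173.3 340.6
[(array([164., 235.]), array([ 607.8, -101.9,   87.8,   27.9,  -60.2])), (array([489., 135.]), array([473.6, 207.6,  88.5,  42.6,  -0. ]))]
shift [0.569 1.585 0.274] turn z 0.07 yaw now -173.7
```

arm_command(series=[0,0,0.04,0.3,0.5,0,0.75,0,0,0.071,0.57,1,0,0.75,0,0,0.071,0.57,1,0,0.75])

```text
t: 40.12
eef_pos: [0.4799, 0.1509, 0.1367]
ee_rot: [-3.141, -0.0, 3.141]
force: [0.1, 0.1, -0.2]
width: 0.0639
gripper_force: 0.0
```

arm_command(series=[0,0,0,0.06,0.5,0,0.75,0,0,0,0.06,0.58,0.3,0.75,0,0,0,0.06,0.58,0.5,0.75,0,0,0,0.06,0.58,0.5,0.75])

```text
t: 40.62
eef_pos: [0.4747, 0.2056, 0.0851]
ee_rot: [-3.138, -0.003, 3.137]
force: [0.1, 0.7, 0.6]
width: 0.0658
gripper_force: 0.0
```

Run:
```python
from h import *
st(); go(474,207.6,27,-180.2); print(arm.get_state()['q'].round(2))
```

```text
t 40.62 p [474.7 205.6  85.1] r [-3.138e+00 -3.000e-03  3.137e+00] F [0.1 0.7 0.6] w 65.8 gf 0.0
shift [0.006 0.022 0.58 ] turn z -0.0 yaw now 179.76
[ 0.79  0.27 -0.54  0.   -0.76 -2.36]
```

arm_command(series=[0,0,0,0,0.02,0.2,0.6,0,0,0,0,0.02,0.2,0.6,0,0,0,0,0.02,0.5,0.6,0,0,0,0,0.02,0.57,0.6,0,0,0,0,0.02,0.57,0.3,0,0,0,0,0.02,0.57,0.3,0,0,0,0,0.02,0.57,0.3,0,0,0,0,0.02,0.57,0.3])

```text
t: 41.62
eef_pos: [0.4752, 0.2094, 0.031]
ee_rot: [3.141, 0.001, 3.139]
force: [0.7, -2.3, 6.3]
width: 0.0353
gripper_force: 30.0
```

arm_command(series=[0,0,0,0,0,-0.3,0.3,0,0,0,0,0,-0.6,0.3,0,0,-0.07,0,0,-0.6,0.3,0,0,-0.07,0,0,-0.6,0.3])

```text
t: 42.12
eef_pos: [0.4745, 0.2092, 0.0905]
ee_rot: [3.141, 0.001, -3.035]
force: [0.1, -0.1, -2.5]
width: 0.0355
gripper_force: 30.0
```

Run:
```python
from h import *
a=np.radians(6.25);u=np.array([np.cos(a),np.sin(a)]);v=np.array([-u[1],u[0]]);c=np.array([690.7,-116.6])
t=c-52*u+116*v; print(t); st(); go(*t,60,-173.75)
```

```text
[626.38051293  -6.95054226]
t 42.12 p [474.5 209.2  90.5] r [ 3.141e+00  1.000e-03 -3.035e+00] F [ 0.1 -0.1 -2.5] w 35.5 gf 30.0
shift [-1.281 -2.31   0.304] turn z -0.002 yaw now -173.92
```

arm_command(series=[0,0,0,-0.25,-0.5,0,0.3,0,0,0,-0.5,-1,0,0.3,0,0,0,-0.5,-1,0,0.3])

```text
t: 42.5
eef_pos: [0.5358, 0.112, 0.0892]
ee_rot: [-3.141, -0.001, -3.042]
force: [-0.4, 0.6, -0.9]
width: 0.0354
gripper_force: 30.0
```

arm_command(series=[0,0,0,-0.25,-0.5,0,0.3,0,0,0,-0.5,-1,0,0.3,0,0,0,-0.5,-1,0,0.3,0,0,0,-0.5,-1,0,0.3])

```text
t: 43.0
eef_pos: [0.5946, 0.021, 0.0893]
ee_rot: [-3.142, -0.001, -3.037]
force: [-0.2, 0.8, -0.3]
width: 0.0353
gripper_force: 30.0
```

arm_command(series=[0,0,0,-0.28,-0.31,0,0.3,0,0,0,-0.28,-0.31,0.3,0.3,0,0,0,-0.28,-0.31,0.44,0.3,0,0,0,-0.28,-0.31,0.46,0.3,0,0,0,-0.28,-0.31,0.48,0.3,0,0,0,-0.28,-0.31,0.48,0.3])

```text
t: 43.75
eef_pos: [0.6268, -0.0064, 0.043]
ee_rot: [3.141, 0.001, -3.034]
force: [-0.2, 0.8, 1.3]
width: 0.0355
gripper_force: 30.0
```

```bash
python3 tgt.py
```

```text
t 43.75 p [626.8  -6.4  43. ] r [ 3.141e+00  1.000e-03 -3.034e+00] F [-0.2  0.8  1.3] w 35.5 gf 30.0
board-frame TCP -51.5 116.6
side [251.0, 260.0] [667.5, 231.7, 58.3, 26.9, -69.3] bf 14.9 348.8
scene [279.0, 257.0] [640.6, -84.9, 85.4, 70.2, 6.0] bf -46.4 37.0
scene [317.0, 247.0] [638.2, -5.2, 59.6, 34.9, -0.6] bf -40.1 116.5
scene [424.0, 234.0] [661.7, 235.7, 54.7, 28.1, -36.7] bf 9.5 353.4
```

Lower to contact, slide to the fence, then release and raise.

arm_command(series=[0,0,0,0,0,0.01,0.3,0,0,0,0,0,0.015,0.3,0,0,0,-0.04,0,0.01,0.3,0,0,0,-0.07,0,0.005,0.3,0,0,0,-0.1,0,0.005,0.3,0,0,0,-0.1,0,0.005,0.3])

```text
t: 44.6
eef_pos: [0.6358, -0.0064, 0.0429]
ee_rot: [-3.141, -0.001, -3.035]
force: [-6.3, -0.6, 12.2]
width: 0.0356
gripper_force: 30.0
```

arm_command(series=[0,0,0,-0.02,0,-0.01,0.3,0,0,0,-0.04,0,-0.01,0.3,0,0,0,-0.04,0,-0.01,0.3])

```text
t: 44.98
eef_pos: [0.6361, -0.0064, 0.0429]
ee_rot: [-3.141, -0.008, -3.036]
force: [-15.6, 0.7, 16.0]
width: 0.0353
gripper_force: 30.0
```

arm_command(series=[0,0,0,0.05,0,0,0.3,0,0,0,0.05,0,0,0.46,0,0,0,0.05,0,0,0.46,0,0,0,0.05,0,0,0.46,0,0,0,0.05,0,-0.3,0.46,0,0,0,0.05,0,-0.4,0,0,0,0,0.05,0.48,-0.4,0,0,0,0,0.05,0.48,-0.4,0])

```text
t: 45.98
eef_pos: [0.6304, 0.0439, 0.0825]
ee_rot: [3.141, 0.001, -3.033]
force: [0.2, -0.1, -0.6]
width: 0.0156
gripper_force: 0.0
```

arm_command(series=[0,0,0,0,0,0,0,0,0,0,0,0,0,0,0,0,0,0,0,0.3,0,0,0,0,0,0,0.45,0,0,0,0,0,0,0.45,0])

```text
t: 46.6
eef_pos: [0.6298, 0.041, 0.0364]
ee_rot: [-3.141, -0.002, -3.035]
force: [-0.3, -0.5, 0.6]
width: 0.0004
gripper_force: 0.0
```

```bash
python3 tgt.py
```

```text
t 46.6 p [629.8  41.   36.4] r [-3.141e+00 -2.000e-03 -3.035e+00] F [-0.3 -0.5  0.6] w 0.4 gf 0.0
board-frame TCP -43.4 163.3
side [251.0, 260.0] [667.6, 231.8, 58.3, 27.1, -69.3] bf 15.0 348.8
scene [317.0, 251.0] [648.2, -4.7, 50.8, 32.3, 5.1] bf -30.1 115.9
scene [280.0, 255.0] [640.5, -86.0, 85.5, 68.4, 6.7] bf -46.6 35.9
scene [424.0, 234.0] [661.7, 235.7, 54.7, 28.1, -36.7] bf 9.5 353.4
```

arm_command(series=[0,0,0,0,-0.06,0,0,0,0,0,0,-0.12,0,0,0,0,0,0,-0.18,0,0,0,0,0,0,-0.24,0,0,0,0,0,0,-0.29,0,0,0,0,0,0,-0.33,0,0,0,0,0,0,-0.36,0,0,0,0,0,0,-0.36,0,0])

```text
t: 47.7
eef_pos: [0.6341, 0.0057, 0.0374]
ee_rot: [-3.142, -0.0, -3.035]
force: [-0.7, 0.6, 0.3]
width: 0.0005
gripper_force: 0.0
```

arm_command(series=[0,0,0,0,-0.02,0,0,0,0,0,0,-0.04,0,0,0,0,0,0,-0.05,0,0,0,0,0,0,-0.05,0,0])

```text
t: 48.2
eef_pos: [0.6344, 0.0026, 0.0375]
ee_rot: [3.14, 0.0, -3.035]
force: [-2.8, 9.0, 1.7]
width: 0.0005
gripper_force: 4.8
```

arm_command(series=[0,0,0,0,-0.04,0,0,0,0,0,0,-0.04,0,0,0,0,0,0,0.1,0,0,0,0,0,0,0.15,-0.4,0,0,0,0,0.3,0.15,-0.4,0,0,0,0,0.8,0,-0.4,0,0,0,0,0.8,0,-0.4,0])

```text
t: 49.08
eef_pos: [0.5515, -0.0089, 0.0775]
ee_rot: [-3.141, -0.002, -3.036]
force: [0.6, -0.4, 0.9]
width: 0.0006
gripper_force: 0.0
```

```bash
python3 tgt.py
python3 - <<'E'
from h import *
a=np.radians(6.25);u=np.array([np.cos(a),np.sin(a)]);v=np.array([-u[1],u[0]]);c=np.array([690.7,-116.6])
for k in(90,54,18): go(*(c-108*u+k*v),37,-173.75)
E
```

```text
t 49.08 p [551.5  -8.9  77.5] r [-3.141e+00 -2.000e-03 -3.036e+00] F [ 0.6 -0.4  0.9] w 0.6 gf 0.0
board-frame TCP -126.6 122.2
side [251.0, 260.0] [667.5, 231.7, 58.3, 26.9, -69.3] bf 14.9 348.8
side [286.0, 177.0] [652.1, -68.8, 112.5, 65.2, -82.1] bf -33.2 51.7
scene [288.0, 253.0] [637.7, -68.5, 104.5, 87.3, -83.2] bf -47.4 53.6
scene [424.0, 234.0] [661.7, 235.7, 54.7, 28.1, -36.7] bf 9.5 353.4
shift [-0.147 -0.329  0.411] turn z -0.001 yaw now -173.88
shift [-0.148 -0.689  0.411] turn z -0.001 yaw now -173.88
shift [-0.149 -1.049  0.411] turn z -0.001 yaw now -173.88
```

arm_command(series=[0,0,0,0,-0.33,0,0,0,0,0,0,-0.33,0.35,0,0,0,0,-0.1,-0.33,0.41,0,0,0,0,-0.2,-0.33,0.41,0,0,0,0,-0.26,-0.33,0.41,0,0,0,0,-0.3,-0.33,0.41,0,0,0,0,-0.33,-0.33,0.41,0,0,0,0,-0.33,-0.33,0.41,0])

```text
t: 50.18
eef_pos: [0.5825, -0.0381, 0.0358]
ee_rot: [-3.141, -0.017, -3.036]
force: [-28.4, 2.6, 18.7]
width: 0.0004
gripper_force: 13.8
```

arm_command(series=[0,0,0,0.15,0,0,0,0,0,0,0.15,-0.36,0,0,0,0,0,0.15,-0.36,0,0,0,0,0,0.06,-0.36,0,0,0,0,0,0.02,-0.36,0,0,0,0,0,0.01,-0.36,0,0,0,0,0,0.01,-0.36,0,0])

```text
t: 51.05
eef_pos: [0.5866, -0.0737, 0.0354]
ee_rot: [-3.141, -0.015, -3.036]
force: [-23.1, -2.9, 16.1]
width: 0.0007
gripper_force: 11.6
```

arm_command(series=[0,0,0,0.15,0,0,0,0,0,0,0.15,-0.36,0,0,0,0,0,0.15,-0.36,0,0,0,0,0,0.06,-0.36,0,0,0,0,0,0.02,-0.36,0,0,0,0,0,0,-0.36,0,0,0,0,0,0,-0.36,0,0])

```text
t: 51.92
eef_pos: [0.5906, -0.109, 0.0352]
ee_rot: [3.141, -0.015, -3.036]
force: [-21.8, -2.1, 16.1]
width: 0.0004
gripper_force: 11.2
```

arm_command(series=[0,0,0,0.2,0,0,0,0,0,0,0.4,0,-0.5,0,0,0,0,0.7,0.3,-1,0,0,0,0,0.9,0.9,-1,0,0,0,0,0.9,0.9,-1,0])

```text
t: 52.55
eef_pos: [0.499, -0.025, 0.1381]
ee_rot: [3.14, 0.003, -3.03]
force: [-0.9, -0.2, -0.5]
width: 0.0006
gripper_force: 0.0
```

arm_command(series=[0,0,0,0.2,0.5,-0.5,0.5,0,0,0,0.2,1,-1,0.5,0,0,0,0.2,1,-1,0.5,0,0,0,0.2,1,-1,0.5])

```text
t: 53.05
eef_pos: [0.4693, 0.07, 0.2373]
ee_rot: [3.141, 0.002, -3.033]
force: [0.6, -0.7, -0.9]
width: 0.0346
gripper_force: 0.0
```

```bash
python3 tgt.py
python3 - <<'E'
from h import *
im,m=grab("wrist","w60"); sd=arm.grab_frame("side"); sc=arm.grab_frame("scene")
o=np.zeros((600,800,3),np.uint8)
o[:300,:400]=cv2.resize(sd[90:210,240:400],(400,300),interpolation=cv2.INTER_CUBIC)
o[:300,400:]=cv2.resize(sc[170:290,220:380],(400,300),interpolation=cv2.INTER_CUBIC)
o[300:,:400]=cv2.resize(sc[200:300,110:243],(400,300),interpolation=cv2.INTER_CUBIC)
o[300:,400:640]=cv2.resize(sc[:,:],(240,150)).repeat(2,0)
o[300:550,400:]=cv2.resize(im,(400,250))
cv2.imwrite("pics/final.png",o)
E
```

```text
t 53.05 p [469.3  70.  237.3] r [ 3.141e+00  2.000e-03 -3.033e+00] F [ 0.6 -0.7 -0.9] w 34.6 gf 0.0
board-frame TCP -199.8 209.6
side [251.0, 260.0] [667.4, 231.7, 58.3, 27.0, -68.7] bf 14.8 348.8
side [289.0, 177.0] [644.2, -70.0, 112.5, 84.0, -82.1] bf -41.2 51.4
scene [288.0, 253.0] [638.5, -68.1, 104.8, 85.6, -83.9] bf -46.6 53.9
scene [424.0, 234.0] [661.4, 235.1, 54.5, 28.2, -40.5] bf 9.2 352.8
```

View pics/final.png

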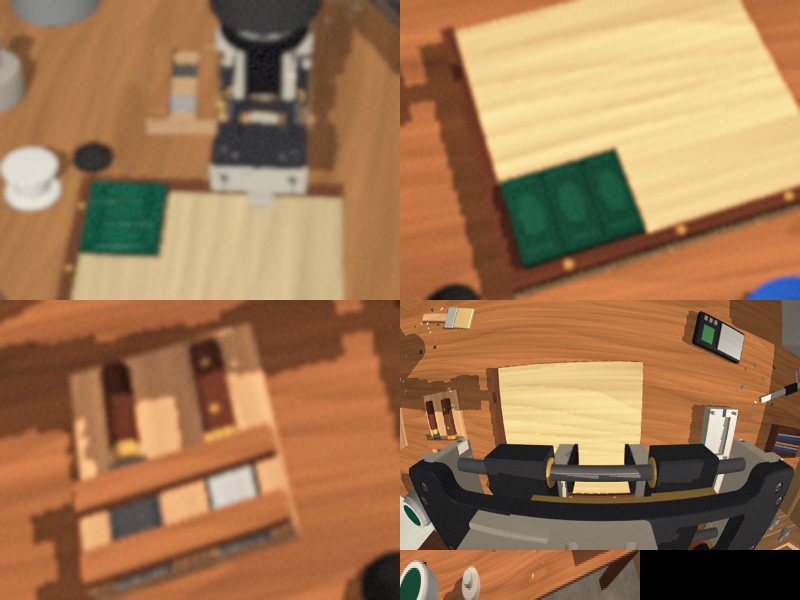

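The final picture shows the three plaques oval side up, tight in the corner at (570,205) with no visible gap. The scraper sits in the left slot, its ferrule at the strap (215,432), and the bystanders are unmoved. Handing in.

```bash
python3 -c "
from station import arm
print(arm.job_done())"
```

```text
the job is handed in; nothing more can be done
None
```

I handed the job in at about 53 s: the scraper is fully home in the free slot, and the cast and the two plaques present (plaque1, plaque3) lie oval side up in one tight row against the fence and stop, but no verdict came back.

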